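# Put the scrapers away under the bench lamp

### The job

Swing the stiff-armed bench lamp back until its head is over the red toolbox, so that there is room to work. Then slide every scraper that lies on the bench, blade first, into an empty slot of the slotted wooden block until it is fully home, leaving the scraper that is already stored there in its slot and upsetting nothing. Last, swing the lamp forward again so that its head hangs over the middle of the block, and let go of everything.

Things in the scene. Friction and masses are not known exactly. Their poses are not given: they have to be found in the camera images.
- lamp_swing (a joint): swing of the lamp's arm about the upright post: 0 when the arm points along the lamp's own -x axis (roughly to the robot), growing counter-clockwise seen from above (towards the toolbox on the right); stops at -0.6 and 2.1 rad. Stiff: it takes about 2 N at the head to move and stays where it is left
- lamp: fixed lamp stand: round foot of 28 mm radius and an upright post, 204 mm high with its joint (steel nut on it to 216 mm); origin on the post's axis at the table top, z up
- lamp_stem (a point): grip point on the lamp: on the axis of the upright round black stem, 20 mm diameter, on top of the lamp's head; stem from z = 198 to 262 mm, this point at 240 mm. It turns with the arm. The head is a grey disc of 45 mm radius at z = 168 to 198 mm; the arm is 225 mm long from post axis to stem axis, 18 mm wide, at z = 182 to 194 mm
- tool_box: fixed red steel toolbox, 153 mm deep (x) and 306 mm wide (y), lid 116 mm high with a carrying handle on it to about 150 mm; origin on the table top under its middle; its own axes are turned half round, x points to the robot
- block: fixed slotted wooden block. Origin: middle of the row of four slot mouths, at the table top. +x points into the slots, z up. Base plate 5 mm thick from x = -185 to 53 mm, 309 mm wide (y); on it, from x = 0 on, five 9 mm walls with rounded noses at y = -150, -75, 0, 75, 150 mm and a cover, top at z = 26 mm. A scraper fully home has its origin at x = -68 mm, the handle outside
- block_mid (a point): middle of the block, on its base plate, 60 mm in front of the slot mouths; the lamp's head is to hang over it at the end
- slot0 (a point): middle of the mouth of slot 0 on its floor, 5 mm above the table, at y = +112.5 mm of the block (slot 0 is the leftmost seen from the robot). Slot 66 mm wide, 15 mm high (z = 5 to 20 mm), 45 mm deep to the back stop; takes one scraper
- slot1 (a point): middle of the mouth of slot 1 on its floor, 5 mm above the table, at y = +37.5 mm of the block (slot 0 is the leftmost seen from the robot). Slot 66 mm wide, 15 mm high (z = 5 to 20 mm), 45 mm deep to the back stop; takes one scraper
- slot2 (a point): middle of the mouth of slot 2 on its floor, 5 mm above the table, at y = -37.5 mm of the block (slot 0 is the leftmost seen from the robot). Slot 66 mm wide, 15 mm high (z = 5 to 20 mm), 45 mm deep to the back stop; takes one scraper
- slot3 (a point): middle of the mouth of slot 3 on its floor, 5 mm above the table, at y = -112.5 mm of the block (slot 0 is the leftmost seen from the robot). Slot 66 mm wide, 15 mm high (z = 5 to 20 mm), 45 mm deep to the back stop; takes one scraper
- scraper0: scraper on the bench, to put away (2 or 3 are there; else None). 60 x 225 x 16 mm, 0.12 kg; origin at its middle, on the underside; -y axis to the blade tip, +y to the handle. Blade 60 mm wide, 2 mm thick, y = -113 to -6 mm, 8 mm above the underside at the handle, 1 mm at the tip; handle 28 mm wide, 16 mm thick, y = +8 to +112 mm; grasp it from above near y = 30 mm (centre of mass)
- scraper1: scraper on the bench, to put away (2 or 3 are there; else None). 60 x 225 x 16 mm, 0.12 kg; origin at its middle, on the underside; -y axis to the blade tip, +y to the handle. Blade 60 mm wide, 2 mm thick, y = -113 to -6 mm, 8 mm above the underside at the handle, 1 mm at the tip; handle 28 mm wide, 16 mm thick, y = +8 to +112 mm; grasp it from above near y = 30 mm (centre of mass)
- scraper2: scraper on the bench, to put away (2 or 3 are there; else None). 60 x 225 x 16 mm, 0.12 kg; origin at its middle, on the underside; -y axis to the blade tip, +y to the handle. Blade 60 mm wide, 2 mm thick, y = -113 to -6 mm, 8 mm above the underside at the handle, 1 mm at the tip; handle 28 mm wide, 16 mm thick, y = +8 to +112 mm; grasp it from above near y = 30 mm (centre of mass)
- stored0: the scraper already stored in slot 0 (exactly one of stored0 to stored3 is there, the others are absent: None); leave it. Same make as the others
- stored1: the scraper already stored in slot 1 (exactly one of stored0 to stored3 is there, the others are absent: None); leave it. Same make as the others
- stored2: the scraper already stored in slot 2 (exactly one of stored0 to stored3 is there, the others are absent: None); leave it. Same make as the others
- stored3: the scraper already stored in slot 3 (exactly one of stored0 to stored3 is there, the others are absent: None); leave it. Same make as the others
- brown_bottle: bystander: empty brown glass bottle standing far left on the bench, 60 mm diameter, 190 mm high; origin under its middle
- stone: bystander: small sharpening stone 25 x 70 x 11 mm that lies on the block's cover; origin under its middle

How it is judged:
By the outcome, as a careful person would: the job done as asked, in the order asked, and still so for the second after the job is handed in, with the robot touching nothing.
Of scraper0, scraper1, scraper2 only 2 to 3 are there at a start; the rules pass over those that are not, and their reading is None.
Of stored0, stored1, stored2, stored3 only 1 to 1 are there at a start; the rules pass over those that are not, and their reading is None.
At some moment in a run one of scraper0, scraper1, scraper2 may be knocked a few centimetres aside while the robot is not near it.
Once in a run the grip may slacken for a moment while it holds something.
It also fails if it takes over 210 s, if anything falls off the work surface, if the arm or the gripper's body presses on something with over 40 N, if the wrist force passes 120 N, or if a joint passes its speed limit or range.

### The arm

A 6-joint arm with a two-finger parallel gripper is mounted at the origin on a cart in front of the work surface, level with it; the furniture and walls round the work are solid. World frame = base frame: x ahead of the robot, y to its left, z up, the work surface at z = 0. Lengths are in m, angles in rad, forces in N, time in s.
With the tool pointing down it reaches from about 0.3 to 0.875 m from the base axis. Payload 6.4 kg.
Tool frame: the origin (TCP) lies midway between the tips of the shut fingers; the grasp point (between the pads) lies 19 mm behind it (grasp_offset is the distance from the TCP to the grasp point, in m); z points along the fingers, y is the direction in which the jaws open and shut (so a half turn about z gives the same grasp; the last joint's range is limited). The gripper opens to 88 mm and grips with 3 to 60 N. Pads are 18 mm wide; open, the fingers measure 123 mm over their backs; the gripper's body (75 mm by 187 mm) begins 45 mm behind the grasp point.
Start: joints at [-1.396, 0.181, 1.607, -0, 1.354, -0.206], TCP at [0.214, -0.534, 0.239] pointing down, gripper open.
Joint ranges: [-2.99, 2.99], [-0.89, 2.07], [0.3, 2.58], [-1.14, 4.28], [0, 2.63], [-3.12, 3.12]. Speed limits (rad/s): [2.57, 2.57, 3.01, 3.14, 3.14, 3.14].

### API

Orientations are given as a 3x3 rotation matrix whose columns are the frame's x, y, z axes.
In Python, from rig import * gives the robot as it stands.
- The arm moves only by the tool carry_out, never from a script. Its argument "deltas" is a list of rows, each a list of 2 entries, a list of its own where there are three numbers: the shift along the tool's x, y, z in m, then the turn about the tool's z in rad. In form: [[[dx, dy, dz], turn], ...]. A call has 1 to 5 rows; each row shifts and turns the commanded pose from where the row before left it, along the tool's axes as they then stand; what a row does not reach is not made up. A row lasts 1/10 s, in which the tool goes at most 50 mm and 8.59 degrees, less where a joint would pass 70% of its speed; a pose out of reach is approached as far as the arm can. A call is refused whole if a number of a shift passes 0.05 or a number of a turn 0.15, either way. A call with a gripper value outside its range is refused whole. "jaw" is the opening, from 0 (shut) to 1 (fully open), set as the call begins (left out, the last holds). The fingers move at their own pace and stop on an object; the grip force is fixed at half the most. Time passes only in rows, so rows that do not move let the fingers close. It gives the time, the measured TCP pose, the force and the opening at its end, in the units of the state.
- observe(): the state, without advancing time (a new reading comes with each control period).
- capture(name): name is "scene" or "top"; returns a dict with "image" (420x560x3 uint8, red, green, blue), "depth" (420x560 float32, m along the optical axis (not along the pixel's ray), 0 where there is no reading), "intrinsics" (3x3 intrinsics, pixels), "extrinsics" (4x4, takes a point from world to camera coordinates). Camera axes: x right, y down, z forward; pixel columns grow to the right and rows downward; lengths in m; the calibration is good to about 2 mm. A picture is of the moment at which its call begins.
- sign_off(): hands the job in, once; it reports no verdict.
The state is a dict: "time_s": time; "joint_positions": joint angles; "qvel": joint speeds; "joint_torque": joint torques, N m; "eef_pos": TCP position; "eef_rot": TCP orientation; "wrist_force": force on the tool from outside, world axes, zero at the start; "ft_torque": the same for the moment, N m; "opening": finger opening in m.
Only numpy, scipy, OpenCV 4.12 (cv2) and the standard library are available. Lean on these libraries where they do the work, as an engineer would, in place of code of your own. Each camera call takes 0.05 s, during which the arm holds its last target. There are 200 camera calls.

## Working session

There is one attempt and no reset: what is moved stays moved. The work goes in short steps, Python scripts to look and compute and a tool call to move; the robot and the scene stay as the last step left them, time stands still between calls to the robot, and variables do not carry over. Pictures are saved under pics/ and viewed, about 12 in all and at most 16, crops included, and the job is handed in when it is done.

Besides the shell and the picture viewer there is one more tool, called after "Call:" as name(argument=value, ...) on one line, values as JSON. carry_out: Moves the arm, as the interface text tells. Its arguments: {"type":"object","properties":{"deltas":{"type":"array"},"jaw":{"type":"number"}},"required":["deltas"]}

```bash
ls; mkdir -p pics
python3 - <<'E'
from rig import *
import cv2,numpy as np
s=observe()
for k,v in s.items(): print(k,np.round(v,3).tolist())
for n in("scene","top"):
    c=capture(n); cv2.imwrite(f"pics/{n}0.png",c["image"][:,:,::-1]); np.savez(f"{n}0.npz",**c)
    print(n,c["intrinsics"].round(1).tolist(),c["extrinsics"].round(3).tolist())
E
```

```text
pics
time_s 0.0
joint_positions [-1.396, 0.182, 1.608, 0.0, 1.354, -0.206]
qvel [-0.001, 0.001, 0.001, 0.0, -0.001, 0.001]
joint_torque [0.001, -43.387, -34.185, 0.07, 0.038, -0.0]
eef_pos [0.214, -0.533, 0.238]
eef_rot [[0.928, 0.372, -0.0], [0.372, -0.928, 0.002], [0.0, -0.002, -1.0]]
wrist_force [-0.108, -1.099, 0.479]
ft_torque [-0.018, 0.016, -0.023]
opening 0.088
scene [[499.9, 0.0, 279.4], [0.0, 499.9, 207.3], [0.0, 0.0, 1.0]] [[-0.286, 0.958, -0.002, 0.056], [0.84, 0.25, -0.482, -0.367], [-0.461, -0.14, -0.876, 1.784], [0.0, 0.0, 0.0, 1.0]]
top [[487.8, 0.0, 287.8], [0.0, 487.8, 207.5], [0.0, 0.0, 1.0]] [[0.016, -1.0, 0.016, 0.073], [-0.992, -0.018, -0.129, 0.549], [0.129, -0.014, -0.992, 1.905], [0.0, 0.0, 0.0, 1.0]]
```

```bash
python3 -c "
import cv2,numpy as np
a=cv2.imread('pics/top0.png');print(a.shape)"
```

```text
(420, 560, 3)
```

View pics/top0.png

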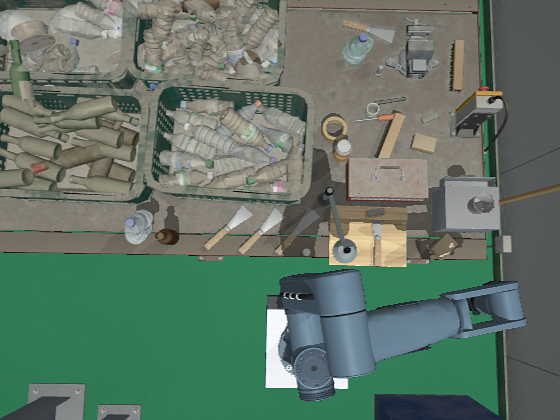

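View pics/scene0.png

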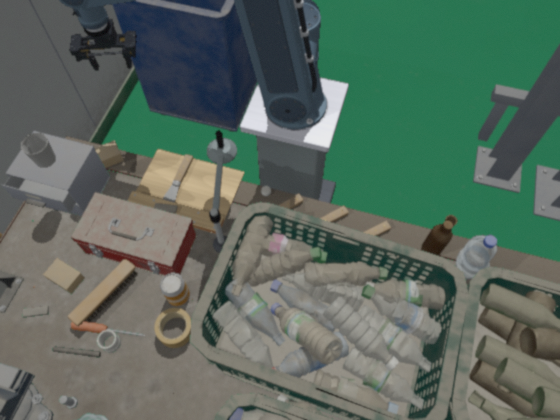

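```bash
cat > h.py <<'E'
import cv2,numpy as np
def load(n): return dict(np.load(n))
def proj(c,P):
    P=np.atleast_2d(P); q=P@c["extrinsics"][:3,:3].T+c["extrinsics"][:3,3]
    p=q@c["intrinsics"].T; return p[:,:2]/p[:,2:]
def cloud(c):
    K=c["intrinsics"];E=c["extrinsics"];d=c["depth"];v,u=np.mgrid[:d.shape[0],:d.shape[1]]
    q=np.stack([(u-K[0,2])*d/K[0,0],(v-K[1,2])*d/K[1,1],d],-1)
    P=(q-E[:3,3])@E[:3,:3]; P[d==0]=np.nan; return P
def ortho(c,z,x0,x1,y0,y1,s):
    """rectify at height z; row 0 is x1, col 0 is y1; s px per m"""
    C=np.float32([[x1,y1,z],[x1,y0,z],[x0,y0,z],[x0,y1,z]]);W=int((y1-y0)*s);H=int((x1-x0)*s)
    M=cv2.getPerspectiveTransform(proj(c,C).astype(np.float32),np.float32([[0,0],[W,0],[W,H],[0,H]]))
    im=cv2.warpPerspective(c["image"][:,:,::-1],M,(W,H),flags=cv2.INTER_CUBIC)
    for i in range(int(np.ceil(x0*10)),int(x1*10)+1):
        r=int((x1-i/10)*s);cv2.line(im,(0,r),(8,r),(0,0,255),1);cv2.putText(im,f"{i/10:.1f}",(10,r+4),0,.35,(0,0,255))
    for i in range(int(np.ceil(y0*10)),int(y1*10)+1):
        r=int((y1-i/10)*s);cv2.line(im,(r,0),(r,8),(0,0,255),1);cv2.putText(im,f"{i/10:.1f}",(r-8,20),0,.35,(0,0,255))
    return im
E
python3 - <<'E'
from h import *
t=load("top0.npz");s=load("scene0.npz")
a=ortho(t,.01,.28,.66,-.45,.5,800);b=ortho(s,.01,.28,.66,-.45,.5,800)
a=cv2.convertScaleAbs(a,alpha=1.3,beta=15)
cv2.imwrite("pics/o1.png",np.vstack([a,b])[:600])
P=cloud(t);print("table z",np.nanmedian(P[225:250,215:225,2]))
for (u,v) in[(346,250),(328,190),(335,220),(377,240),(376,228),(340,240),(400,240),(370,213),(232,225),(228,240),(268,225),(290,240),(305,220),(388,180)]: print((u,v),P[v,u].round(3))
E
```

```text
table z 0.004327062055851552
(346, 250) [ 0.372 -0.119  0.263]
(328, 190) [ 0.59  -0.06   0.216]
(335, 220) [ 0.484 -0.088  0.195]
(377, 240) [ 0.425 -0.275  0.023]
(376, 228) [ 0.474 -0.274  0.007]
(340, 240) [ 0.411 -0.106  0.198]
(400, 240) [ 0.428 -0.372  0.001]
(370, 213) [ 0.531 -0.244  0.039]
(232, 225) [0.476 0.304 0.014]
(228, 240) [ 0.416  0.32  -0.002]
(268, 225) [ 0.48   0.161 -0.006]
(290, 240) [0.42  0.071 0.009]
(305, 220) [0.501 0.012 0.013]
(388, 180) [ 0.65  -0.301  0.116]
```

View pics/o1.png

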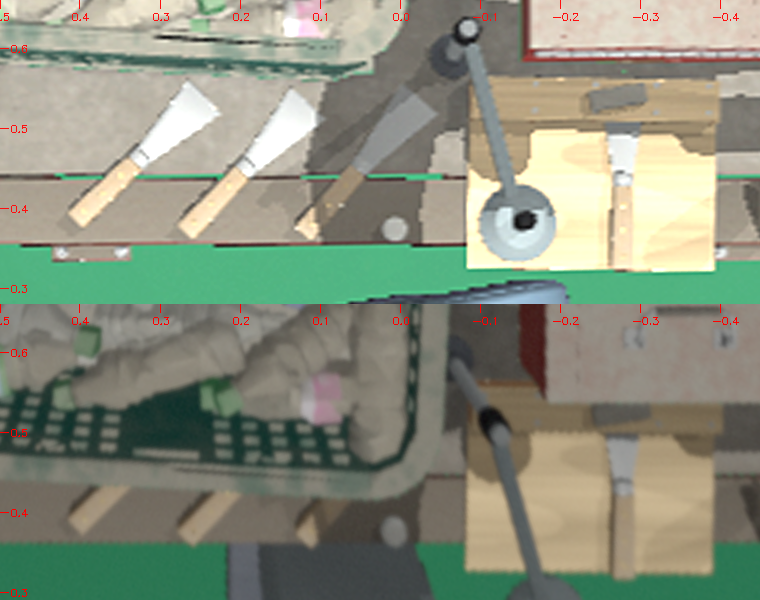

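Run:
```python
from h import *
t=load("top0.npz");s=load("scene0.npz")
for n,c in(("top",t),("scene",s)):
    P=cloud(c).reshape(-1,3);P=P[~np.isnan(P).any(1)]
    def sel(x0,x1,y0,y1,z0,z1): 
        m=(P[:,0]>x0)&(P[:,0]<x1)&(P[:,1]>y0)&(P[:,1]<y1)&(P[:,2]>z0)&(P[:,2]<z1);return P[m]
    def rep(k,q): print(n,k,len(q),q.mean(0).round(4),np.percentile(q,[3,97],axis=0).round(3).tolist())
    rep("stem",sel(.3,.45,-.2,-.05,.21,.30)); rep("head",sel(.3,.45,-.2,-.05,.19,.21))
    rep("nut",sel(.55,.65,-.12,0,.206,.23)); rep("lid",sel(.5,.8,-.5,-.1,.105,.128)); rep("hndl",sel(.5,.8,-.45,-.15,.135,.16))
    rep("crate",sel(.45,.75,.03,.45,.1,.4)); rep("crate low",sel(.4,.6,.03,.45,.06,.4))
    if n=="top": rep("cover",sel(.48,.6,-.42,-.05,.02,.034)); rep("rightbox",sel(.4,.7,-.8,-.4,.05,.4))
```

```text
top stem 37 [ 0.374  -0.1213  0.2532] [[0.366, -0.132, 0.212], [0.383, -0.114, 0.267]]
top head 278 [ 0.3836 -0.1195  0.196 ] [[0.346, -0.154, 0.19], [0.44, -0.092, 0.204]]
top nut 31 [ 0.5897 -0.0634  0.2134] [[0.577, -0.072, 0.207], [0.6, -0.056, 0.222]]
top lid 3199 [ 0.6622 -0.292   0.1161] [[0.586, -0.447, 0.107], [0.771, -0.134, 0.125]]
top hndl 80 [ 0.69   -0.3033  0.1409] [[0.662, -0.353, 0.136], [0.7, -0.245, 0.15]]
top crate 5325 [0.6479 0.2374 0.1951] [[0.554, 0.043, 0.136], [0.744, 0.437, 0.255]]
top crate low 1319 [0.5694 0.2258 0.2324] [[0.548, 0.043, 0.079], [0.597, 0.436, 0.258]]
top cover 773 [ 0.5364 -0.2417  0.027 ] [[0.508, -0.384, 0.021], [0.584, -0.086, 0.033]]
top rightbox 3831 [ 0.566  -0.5665  0.1519] [[0.464, -0.692, 0.075], [0.672, -0.412, 0.234]]
scene stem 107 [ 0.3795 -0.1216  0.2434] [[0.368, -0.132, 0.211], [0.386, -0.114, 0.264]]
scene head 347 [ 0.3907 -0.1183  0.1953] [[0.352, -0.151, 0.19], [0.445, -0.094, 0.203]]
scene nut 56 [ 0.5935 -0.0629  0.2135] [[0.582, -0.073, 0.206], [0.604, -0.054, 0.218]]
scene lid 5597 [ 0.6681 -0.2891  0.1156] [[0.587, -0.448, 0.109], [0.776, -0.13, 0.121]]
scene hndl 139 [ 0.6934 -0.2967  0.1396] [[0.67, -0.35, 0.135], [0.702, -0.247, 0.145]]
scene crate 13322 [0.6413 0.237  0.1913] [[0.56, 0.042, 0.132], [0.741, 0.438, 0.252]]
scene crate low 5190 [0.5776 0.2516 0.2043] [[0.554, 0.052, 0.11], [0.595, 0.439, 0.254]]
```

Call:
carry_out(deltas=[[[0, 0, -0.036], 0], [[0, 0, -0.036], 0], [[0.03, -0.032, 0], 0], [[0.03, -0.032, 0], 0], [[0.03, -0.032, 0], 0]], jaw=1)

```text
time_s: 0.6
eef_pos: [0.2617, -0.4098, 0.3104]
eef_rot: [[0.929, 0.371, -0.0], [0.371, -0.929, 0.001], [0.0, -0.001, -1.0]]
wrist_force: [-0.2, 0.3, -0.0]
opening: 0.0882
```

Call:
carry_out(deltas=[[[0.03, -0.032, 0], 0], [[0.03, -0.032, 0], 0], [[0.03, -0.032, 0], 0], [[0.03, -0.032, 0], 0], [[0.03, -0.032, 0], 0]])

```text
time_s: 1.1
eef_pos: [0.3415, -0.2052, 0.3105]
eef_rot: [[0.929, 0.371, 0.0], [0.371, -0.929, 0.0], [0.0, -0.0, -1.0]]
wrist_force: [1.5, -0.1, -0.2]
opening: 0.088
```

Call:
carry_out(deltas=[[[0.03, -0.032, 0], 0], [[0.03, -0.032, 0], 0], [[0, 0, 0], 0], [[0, 0, 0], 0]])

```text
time_s: 1.5
eef_pos: [0.3734, -0.1244, 0.3105]
eef_rot: [[0.927, 0.375, -0.0], [0.375, -0.927, -0.0], [-0.0, 0.0, -1.0]]
wrist_force: [0.5, -0.6, 0.1]
opening: 0.088
```

Call:
carry_out(deltas=[[[0.0035, 0, 0.03], 0], [[0, 0, 0.03], 0], [[0, 0, 0.029], 0], [[0, 0, 0], 0]])

```text
time_s: 1.9
eef_pos: [0.3738, -0.1239, 0.218]
eef_rot: [[0.929, 0.369, -0.007], [0.369, -0.929, 0.004], [-0.005, -0.006, -1.0]]
wrist_force: [-0.7, 1.1, 0.1]
opening: 0.088
```

Call:
carry_out(deltas=[[[0, 0, 0], 0], [[0, 0, 0], 0], [[0, 0, 0], 0], [[0, 0, 0], 0], [[0, 0, 0], 0]], jaw=0)

```text
time_s: 2.4
eef_pos: [0.3769, -0.1241, 0.2224]
eef_rot: [[0.928, 0.372, 0.001], [0.372, -0.928, -0.001], [0.001, 0.001, -1.0]]
wrist_force: [0.6, 0.1, -0.0]
opening: 0.0501
```

Call:
carry_out(deltas=[[[0, 0, 0], 0], [[0, 0, 0], 0], [[0, 0, 0], 0], [[0, 0, 0], 0], [[0, 0, 0], 0]])

```text
time_s: 2.9
eef_pos: [0.3766, -0.1239, 0.2217]
eef_rot: [[0.928, 0.372, 0.0], [0.372, -0.928, -0.0], [0.0, 0.0, -1.0]]
wrist_force: [0.5, -0.1, -0.1]
opening: 0.019
```

Call:
carry_out(deltas=[[[-0.0012, 0.018, 0], -0.08], [[-0.0012, 0.018, 0], -0.08], [[-0.0012, 0.018, 0], -0.08], [[-0.0012, 0.018, 0], -0.08]])

```text
time_s: 3.3
eef_pos: [0.4066, -0.1895, 0.2217]
eef_rot: [[0.762, 0.647, -0.001], [0.647, -0.762, 0.001], [-0.0, -0.001, -1.0]]
wrist_force: [-0.3, 2.9, 2.6]
opening: 0.0192
```

Call:
carry_out(deltas=[[[-0.0012, 0.018, 0], -0.08], [[-0.0012, 0.018, 0], -0.08], [[-0.0012, 0.018, 0], -0.08], [[-0.0012, 0.018, 0], -0.08], [[-0.0012, 0.018, 0], -0.08]])

```text
time_s: 3.8
eef_pos: [0.4706, -0.2525, 0.2217]
eef_rot: [[0.45, 0.893, -0.002], [0.893, -0.45, 0.0], [-0.0, -0.002, -1.0]]
wrist_force: [-3.3, 2.1, 4.0]
opening: 0.0192
```

Call:
carry_out(deltas=[[[-0.0012, 0.018, 0], -0.08], [[-0.0012, 0.018, 0], -0.08], [[-0.0012, 0.018, 0], -0.08], [[-0.0012, 0.018, 0], -0.08], [[-0.0012, 0.018, 0], -0.08]])

```text
time_s: 4.3
eef_pos: [0.5542, -0.2853, 0.2217]
eef_rot: [[0.067, 0.998, -0.001], [0.998, -0.067, 0.0], [0.0, -0.002, -1.0]]
wrist_force: [-2.8, 2.8, 4.3]
opening: 0.0189
```

Call:
carry_out(deltas=[[[-0.0012, 0.018, 0], -0.08], [[-0.0012, 0.018, 0], -0.08], [[-0.0012, 0.018, 0], -0.08], [[-0.0012, 0.018, 0], -0.08], [[-0.0012, 0.018, 0], -0.08]])

```text
time_s: 4.8
eef_pos: [0.6438, -0.2825, 0.2217]
eef_rot: [[-0.327, 0.945, -0.002], [0.945, 0.327, 0.001], [0.001, -0.001, -1.0]]
wrist_force: [-4.7, 2.6, 5.4]
opening: 0.0191
```

Call:
carry_out(deltas=[[[0, 0, 0], 0], [[0, 0, 0], 0], [[0, 0, 0], 0], [[0, 0, 0], 0], [[0, 0, 0], 0]], jaw=1)

```text
time_s: 5.3
eef_pos: [0.6432, -0.2831, 0.2218]
eef_rot: [[-0.323, 0.946, -0.0], [0.946, 0.323, 0.0], [0.0, -0.0, -1.0]]
wrist_force: [-0.9, -0.1, 0.2]
opening: 0.0568
```

Call:
carry_out(deltas=[[[0, 0, 0], 0], [[0, 0, -0.04], 0], [[0, 0, -0.04], 0], [[0, 0, -0.02], 0], [[0, 0, 0], 0]])

```text
time_s: 5.8
eef_pos: [0.645, -0.2838, 0.3267]
eef_rot: [[-0.324, 0.946, 0.007], [0.946, 0.324, -0.004], [-0.006, 0.005, -1.0]]
wrist_force: [-0.2, -0.2, 0.5]
opening: 0.0883
```

```bash
cat > fit.py <<'E'
from h import *
from rig import *
import sys
n=sys.argv[1]
s=observe();print("t",round(s["time_s"],2),"q",np.round(s["joint_positions"],2))
for k in("top","scene"): np.savez(f"{k}{n}.npz",**capture(k))
t=load(f"top{n}.npz")
E
python3 - <<'E'
import sys;sys.argv=["",'1']
exec(open("fit.py").read())
a=ortho(t,.01,.30,.62,-.45,.5,800)
b=ortho(t,.005,.31,.6,-.41,-.06,1600)
cv2.imwrite("pics/o2.png",cv2.convertScaleAbs(a,alpha=1.2,beta=10)); cv2.imwrite("pics/b2.png",b)
E
```

```text
t 5.8 q [-0.58  0.41  1.14 -0.    1.58 -0.91]
```

Run:
```python
import cv2,numpy as np
a=cv2.imread("pics/o2.png");b=cv2.imread("pics/b2.png");b=cv2.resize(b,None,fx=.7,fy=.7)
W=max(a.shape[1],b.shape[1]);f=lambda i:cv2.copyMakeBorder(i,0,0,0,W-i.shape[1],0)
c=np.vstack([f(a),f(b)]);print(a.shape,b.shape);cv2.imwrite("pics/c2.png",c)
```

```text
(256, 760, 3) (324, 392, 3)
```

View pics/c2.png

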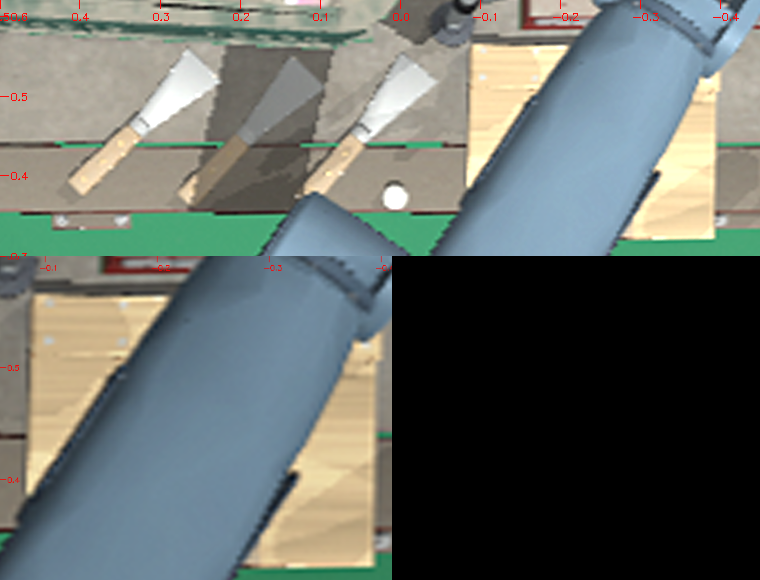

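Call:
carry_out(deltas=[[[0.045, -0.01, 0], 0], [[0.045, -0.01, 0], 0], [[0.045, -0.01, 0], 0], [[0.045, -0.01, 0], 0], [[0.045, -0.01, 0], 0]])

```text
time_s: 6.4
eef_pos: [0.5212, -0.0844, 0.3187]
eef_rot: [[-0.324, 0.946, -0.004], [0.946, 0.324, 0.002], [0.003, -0.003, -1.0]]
wrist_force: [-0.7, 0.6, 0.1]
opening: 0.088
```

Call:
carry_out(deltas=[[[0.045, -0.01, 0], 0], [[0.045, -0.01, 0], 0], [[0.045, -0.01, 0], 0], [[0.045, -0.01, 0], 0], [[0, 0, 0], 0]], jaw=0.75)

```text
time_s: 6.9
eef_pos: [0.4239, 0.0748, 0.3196]
eef_rot: [[-0.329, 0.944, -0.004], [0.944, 0.329, 0.002], [0.003, -0.003, -1.0]]
wrist_force: [0.2, -0.1, -0.1]
opening: 0.0661
```

Call:
carry_out(deltas=[[[0, 0, 0.03], -0.105], [[0, 0, 0.03], -0.105], [[0, 0, 0.03], -0.105], [[0, 0, 0], -0.105], [[0, 0, 0], -0.105]])

```text
time_s: 7.4
eef_pos: [0.4257, 0.0706, 0.2284]
eef_rot: [[-0.757, 0.653, -0.006], [0.653, 0.757, 0.0], [0.005, -0.004, -1.0]]
wrist_force: [0.2, 0.1, 0.5]
opening: 0.0662
```

Run:
```python
import sys;sys.argv=["",'2']
exec(open("fit.py").read())
a=ortho(t,.01,.30,.62,-.45,.5,800)
b=ortho(t,.005,.31,.6,-.41,-.06,1000)
f=lambda i:cv2.copyMakeBorder(i,0,0,0,760-i.shape[1],0)
cv2.imwrite("pics/c3.png",np.vstack([cv2.convertScaleAbs(a,alpha=1.2,beta=10),f(b)]))
print(s["eef_pos"].round(4),s["eef_rot"].round(3).tolist())
```

```text
t 7.4 q [-0.11 -0.14  1.96 -0.    1.33 -0.97]
[0.4257 0.0706 0.2284] [[-0.757, 0.653, -0.006], [0.653, 0.757, 0.0], [0.005, -0.004, -1.0]]
```

View pics/c3.png

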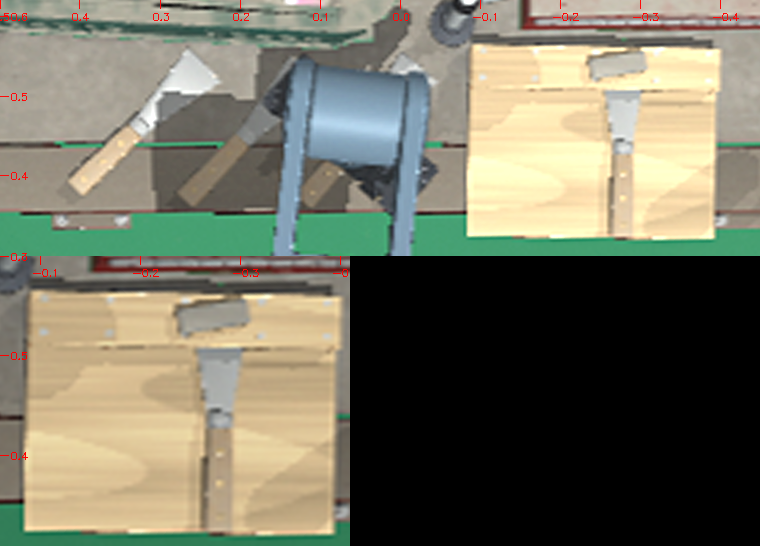

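```bash
cat > blk.py <<'E'
from h import *
def sub(img,x1,y1,s,P0,P1,n=60,half=.012):
    """edge points: along line P0->P1 sample normals, take max |gradient| subpixel"""
    P0,P1=np.array(P0),np.array(P1);d=(P1-P0)/np.linalg.norm(P1-P0);nn=np.array([-d[1],d[0]]);out=[]
    g=cv2.GaussianBlur(img.astype(np.float32),(0,0),3);o=np.arange(-half,half,.00025)
    for k in np.linspace(0,1,n):
        q=P0+k*(P1-P0)+o[:,None]*nn
        v=cv2.remap(g,((y1-q[:,1])*s).astype(np.float32)[None],((x1-q[:,0])*s).astype(np.float32)[None],1)[0].astype(float)
        w=np.abs(np.gradient(v));i=w.argmax();out.append(q[i])
    out=np.array(out)
    for _ in range(3):
        vx,vy,cx,cy=cv2.fitLine(out.astype(np.float32),cv2.DIST_HUBER,0,1e-4,1e-4).ravel()
        r=np.abs((out-[cx,cy])@[-vy,vx]);out=out[r<max(.001,1.5*np.median(r))]
    return np.array([vx,vy]),np.array([cx,cy]),len(out)
E
python3 - <<'E'
from blk import *
for nm in("top2","scene2"):
    t=load(nm+".npz");s=2000
    for z,lst in((.005,[("front",(.325,-.10),(.322,-.25)),("left",(.34,-.086),(.49,-.085)),("right",(.34,-.395),(.48,-.395))]),(.026,[("mouthtop",(.508,-.10),(.508,-.23)),("rear",(.562,-.1),(.562,-.22)),("mouthR",(.508,-.31),(.508,-.385))])):
        im=ortho(t,z,.28,.62,-.45,-.03,s)
        im=im[:,:,0].astype(np.float32)-im[:,:,2] if 0 else im.mean(2)
        for k,a,b in lst:
            v,c,n=sub(im,.62,-.03,s,a,b)
            if abs(v[0])>.7: v=v*np.sign(v[0]);yaw=np.arctan2(v[1],v[0])
            else: v=v*np.sign(v[1]);yaw=np.arctan2(-v[0],v[1])
            print(nm,k,c.round(4),"yaw",yaw.round(4),n)
E
```

```text
top2 front [ 0.325  -0.1582] yaw -0.0175 47
top2 left [ 0.4056 -0.0853] yaw -0.032 44
top2 right [ 0.4134 -0.394 ] yaw -0.0124 57
top2 mouthtop [ 0.5086 -0.1573] yaw 0.0233 55
top2 rear [ 0.5612 -0.1659] yaw 0.0104 52
top2 mouthR [ 0.5081 -0.3401] yaw 0.0137 46
scene2 front [ 0.3233 -0.1796] yaw -0.0119 59
scene2 left [ 0.3934 -0.084 ] yaw -0.022 60
scene2 right [ 0.4157 -0.3936] yaw -0.0135 60
scene2 mouthtop [ 0.5074 -0.1868] yaw 0.0441 24
scene2 rear [ 0.5602 -0.1447] yaw -0.1135 17
scene2 mouthR [ 0.5056 -0.3436] yaw -0.0194 57
```

Call:
carry_out(deltas=[[[0, 0, 0.045], 0], [[0, 0, 0.045], 0], [[0, 0, 0.045], 0], [[0, 0, 0.04], 0], [[0, 0, 0.02], 0]])

```text
time_s: 8.0
eef_pos: [0.4242, 0.071, 0.0327]
eef_rot: [[-0.752, 0.659, -0.006], [0.659, 0.752, 0.001], [0.005, -0.004, -1.0]]
wrist_force: [-0.1, 1.0, -0.4]
opening: 0.0663
```

Call:
carry_out(deltas=[[[0, 0, 0.01], 0], [[0, 0, 0.01], 0], [[0, 0, 0.007], 0], [[0, 0, 0], 0], [[0, 0, 0], 0]])

```text
time_s: 8.5
eef_pos: [0.428, 0.0711, 0.0104]
eef_rot: [[-0.754, 0.656, 0.001], [0.656, 0.754, -0.0], [-0.001, 0.001, -1.0]]
wrist_force: [0.1, 0.5, -0.3]
opening: 0.0663
```

Run:
```python
import sys;sys.argv=["",'3']
exec(open("fit.py").read())
a=ortho(load("scene3.npz"),.01,.30,.62,-.15,.45,1000)
cv2.imwrite("pics/c4.png",np.vstack([load("top3.npz")["image"][150:300,190:470,::-1].repeat(2,0).repeat(2,1)]))
print(s["eef_pos"].round(4),s["wrist_force"].round(1))
```

```text
t 8.5 q [-0.11  0.24  2.09 -0.    0.81 -0.97]
[0.428  0.0711 0.0104] [ 0.1  0.5 -0.3]
```

Call:
carry_out(deltas=[[[0, 0, 0.005], 0], [[0, 0, 0], 0]])

```text
time_s: 8.8
eef_pos: [0.4272, 0.0712, 0.0046]
eef_rot: [[-0.755, 0.656, -0.0], [0.656, 0.755, 0.0], [0.0, 0.0, -1.0]]
wrist_force: [-1.0, -0.4, 1.0]
opening: 0.066
```

Call:
carry_out(deltas=[[[0, 0, 0], 0], [[0, 0, 0], 0], [[0, 0, 0], 0], [[0, 0, 0], 0], [[0, 0, 0], 0]], jaw=0)

```text
time_s: 9.3
eef_pos: [0.4274, 0.0712, 0.0048]
eef_rot: [[-0.755, 0.656, 0.0], [0.656, 0.755, 0.0], [-0.0, 0.0, -1.0]]
wrist_force: [0.8, -0.2, -0.6]
opening: 0.0287
```

Call:
carry_out(deltas=[[[0, 0, 0], 0], [[0, 0, 0], 0], [[0, 0, 0], 0]])

```text
time_s: 9.6
eef_pos: [0.4273, 0.0712, 0.0048]
eef_rot: [[-0.755, 0.656, 0.0], [0.656, 0.755, 0.0], [-0.0, 0.0, -1.0]]
wrist_force: [-0.3, -0.1, 1.0]
opening: 0.0279
```

Call:
carry_out(deltas=[[[0, 0, -0.02], 0], [[0, 0, -0.04], 0], [[0, 0, -0.03], 0], [[-0.005, -0.017, 0], 0], [[-0.0108, -0.034, 0], 0]])

```text
time_s: 10.1
eef_pos: [0.4069, 0.0226, 0.096]
eef_rot: [[-0.757, 0.654, 0.003], [0.654, 0.757, -0.0], [-0.003, 0.002, -1.0]]
wrist_force: [0.7, -0.5, -1.8]
opening: 0.0278
```

Call:
carry_out(deltas=[[[-0.0108, -0.034, 0], 0], [[-0.0108, -0.034, 0], 0], [[-0.0108, -0.034, 0], 0], [[-0.0108, -0.034, 0], 0], [[-0.005, -0.017, 0], 0]])

```text
time_s: 10.6
eef_pos: [0.3407, -0.1266, 0.0947]
eef_rot: [[-0.753, 0.658, -0.0], [0.658, 0.753, -0.001], [-0.0, -0.001, -1.0]]
wrist_force: [-0.4, 0.2, -1.8]
opening: 0.0279
```

Call:
carry_out(deltas=[[[0, 0, 0], -0.1], [[0, 0, 0], -0.15], [[0, 0, 0], -0.15], [[0, 0, 0], -0.15], [[0, 0, 0], -0.15]])

```text
time_s: 11.1
eef_pos: [0.3414, -0.1246, 0.0945]
eef_rot: [[-1.0, 0.01, -0.0], [0.01, 1.0, 0.0], [0.0, 0.0, -1.0]]
wrist_force: [0.1, 0.2, -1.0]
opening: 0.0281
```

Call:
carry_out(deltas=[[[0, 0, 0], 0], [[0, 0, 0], 0]])

```text
time_s: 11.3
eef_pos: [0.3416, -0.1246, 0.0946]
eef_rot: [[-1.0, 0.02, -0.0], [0.02, 1.0, 0.0], [0.0, 0.0, -1.0]]
wrist_force: [-0.5, -0.0, -0.7]
opening: 0.0283
```

```bash
cat > rel.py <<'E'
import numpy as np
from rig import observe
O=np.array([.508,-.241]);yaw=-.014
s=observe();p=s["eef_pos"];R=s["eef_rot"];c,sn=np.cos(yaw),np.sin(yaw)
B=np.array([[c,sn],[-sn,c]])
print("t",round(s["time_s"],2),"block-frame tcp",(B@(p[:2]-O)).round(4),"z",p[2].round(4),"toolx yaw rel pi",round(float((np.arctan2(R[1,0],R[0,0])-yaw)%(2*np.pi)-np.pi),4),"F",s["wrist_force"].round(1),"open",round(float(s["opening"]),4),"q",s["joint_positions"].round(2))
E
python3 rel.py
```

```text
t 11.3 block-frame tcp [-0.1681  0.114 ] z 0.0946 toolx yaw rel pi -0.0058 F [-0.5 -0.  -0.7] open 0.0283 q [-0.68 -0.11  2.24 -0.    1.02 -2.23]
```

Call:
carry_out(deltas=[[[0, -0.0015, 0.03], -0.006], [[0, 0, 0.03], 0], [[0, 0, 0.015], 0], [[0, 0, 0], 0], [[0, 0, 0], 0]])

```text
time_s: 11.8
eef_pos: [0.3417, -0.1262, 0.0199]
eef_rot: [[-1.0, 0.012, -0.001], [0.012, 1.0, 0.0], [0.001, 0.0, -1.0]]
wrist_force: [0.4, -0.2, -1.0]
opening: 0.0284
```

```bash
python3 rel.py
python3 - <<'E'
import sys;sys.argv=["",'4']
exec(open("fit.py").read())
a=ortho(t,.01,.31,.6,-.41,-.06,1100); b=ortho(load("scene4.npz"),.01,.31,.6,-.41,-.06,1100)
cv2.imwrite("pics/c5.png",np.hstack([a,b]))
E
```

```text
t 11.8 block-frame tcp [-0.1679  0.1124] z 0.0199 toolx yaw rel pi 0.0025 F [ 0.4 -0.2 -1. ] open 0.0284 q [-0.68  0.08  2.26  0.    0.8  -2.24]
t 11.8 q [-0.68  0.08  2.26  0.    0.8  -2.24]
```

View pics/c5.png

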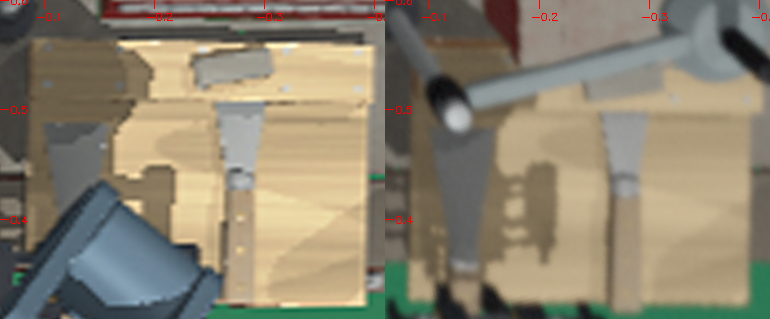

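Call:
carry_out(deltas=[[[0, 0, 0.007], 0], [[-0.01, 0, 0], 0], [[-0.01, 0, 0], 0], [[-0.01, 0, 0], 0], [[0, 0, 0], 0]])

```text
time_s: 12.4
eef_pos: [0.3737, -0.1271, 0.0132]
eef_rot: [[-1.0, 0.009, 0.002], [0.009, 1.0, -0.001], [-0.002, -0.001, -1.0]]
wrist_force: [-0.0, 0.0, -1.0]
opening: 0.0282
```

```bash
python3 rel.py
```

```text
t 12.4 block-frame tcp [-0.1359  0.112 ] z 0.0132 toolx yaw rel pi 0.0051 F [-0.  0. -1.] open 0.0282 q [-0.63  0.16  2.19  0.    0.79 -2.19]
```

Call:
carry_out(deltas=[[[-0.008, 0.0005, 0], 0.005], [[-0.008, 0, 0], 0], [[-0.008, 0, 0], 0], [[0, 0, 0], 0]])

```text
time_s: 12.8
eef_pos: [0.397, -0.1268, 0.013]
eef_rot: [[-1.0, 0.014, 0.001], [0.014, 1.0, -0.001], [-0.001, -0.001, -1.0]]
wrist_force: [-0.9, 0.5, -1.1]
opening: 0.0281
```

Call:
carry_out(deltas=[[[-0.004, 0, 0], 0], [[-0.003, 0, 0], 0], [[0, 0, 0], 0]])

```text
time_s: 13.1
eef_pos: [0.403, -0.1266, 0.0128]
eef_rot: [[-1.0, 0.015, 0.0], [0.015, 1.0, -0.0], [-0.0, -0.0, -1.0]]
wrist_force: [0.2, -0.5, -2.0]
opening: 0.0281
```

```bash
python3 rel.py
```

```text
t 13.1 block-frame tcp [-0.1066  0.1129] z 0.0128 toolx yaw rel pi -0.0008 F [ 0.2 -0.5 -2. ] open 0.0281 q [-0.59  0.21  2.12  0.    0.81 -2.14]
```

Call:
carry_out(deltas=[[[-0.003, 0, 0.001], 0], [[-0.002, 0, 0.001], 0], [[0, 0, 0], 0]])

```text
time_s: 13.4
eef_pos: [0.4078, -0.1265, 0.0106]
eef_rot: [[-1.0, 0.015, -0.0], [0.015, 1.0, 0.0], [0.0, 0.0, -1.0]]
wrist_force: [0.6, 0.4, -1.2]
opening: 0.028
```

Call:
carry_out(deltas=[[[-0.002, 0, 0], 0], [[-0.001, 0, 0], 0], [[0, 0, 0], 0]])

```text
time_s: 13.7
eef_pos: [0.4081, -0.1259, 0.01]
eef_rot: [[-1.0, 0.014, -0.006], [0.014, 1.0, 0.002], [0.006, 0.002, -1.0]]
wrist_force: [-10.2, -2.3, 2.8]
opening: 0.0281
```

Call:
carry_out(deltas=[[[0, 0, 0], 0], [[0, 0, 0], 0], [[0, 0, 0], 0], [[0, 0, 0], 0], [[0, 0, 0], 0]], jaw=0.7)

```text
time_s: 14.2
eef_pos: [0.4109, -0.1267, 0.0108]
eef_rot: [[-1.0, 0.015, 0.0], [0.015, 1.0, -0.0], [-0.0, -0.0, -1.0]]
wrist_force: [-1.4, 0.1, -0.3]
opening: 0.0615
```

Call:
carry_out(deltas=[[[0, 0, -0.02], 0], [[0, 0, -0.05], 0], [[0, 0, -0.05], 0], [[0, 0, -0.03], 0], [[-0.0022, 0.043, 0], 0]])

```text
time_s: 14.7
eef_pos: [0.4174, -0.088, 0.1663]
eef_rot: [[-1.0, 0.02, 0.01], [0.02, 1.0, -0.007], [-0.01, -0.006, -1.0]]
wrist_force: [0.6, 0.4, -0.3]
opening: 0.0617
```

Call:
carry_out(deltas=[[[-0.0022, 0.043, 0], 0], [[-0.0022, 0.043, 0], 0], [[-0.0022, 0.043, 0], 0], [[-0.0022, 0.043, 0], 0], [[0, 0, 0], 0]])

```text
time_s: 15.2
eef_pos: [0.4244, 0.0925, 0.1608]
eef_rot: [[-1.0, 0.009, 0.0], [0.009, 1.0, 0.001], [-0.0, 0.001, -1.0]]
wrist_force: [-1.0, -0.3, 0.4]
opening: 0.0618
```

```bash
python3 rel.py
python3 - <<'E'
import sys;sys.argv=["",'5']
exec(open("fit.py").read())
a=ortho(t,.01,.30,.62,-.41,.5,850)
cv2.imwrite("pics/c6.png",cv2.convertScaleAbs(a,alpha=1.2,beta=10))
E
```

```text
t 15.2 block-frame tcp [-0.0883  0.3323] z 0.1608 toolx yaw rel pi 0.0053 F [-1.  -0.3  0.4] open 0.0618 q [-0.06 -0.05  2.02  0.    1.17 -1.62]
t 15.2 q [-0.06 -0.05  2.02  0.    1.17 -1.62]
```

View pics/c6.png

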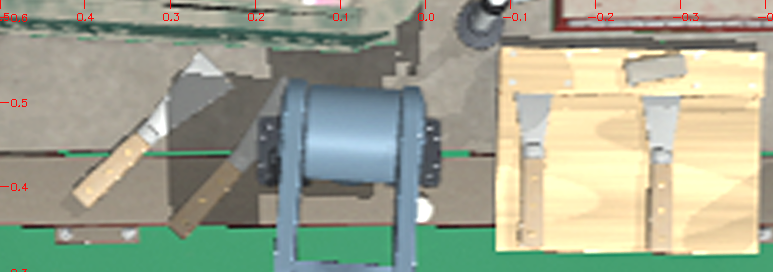

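Call:
carry_out(deltas=[[[0.0043, 0.0365, 0], 0], [[0.0043, 0.0365, 0], 0], [[0.0043, 0.0365, 0], 0], [[0.0043, 0.0365, 0], 0], [[0, 0, 0], 0.14]])

```text
time_s: 15.8
eef_pos: [0.4099, 0.236, 0.1608]
eef_rot: [[-0.988, 0.155, 0.0], [0.155, 0.988, 0.001], [-0.0, 0.001, -1.0]]
wrist_force: [-0.8, -0.5, -0.4]
opening: 0.0616
```

Call:
carry_out(deltas=[[[0, 0, 0], 0.14], [[0, 0, 0], 0.14], [[0, 0, 0.02], 0.14], [[0, 0, 0.03], 0.13], [[0, 0, 0.02], 0]])

```text
time_s: 16.3
eef_pos: [0.4101, 0.2325, 0.0893]
eef_rot: [[-0.758, 0.653, -0.001], [0.653, 0.758, -0.001], [0.0, -0.001, -1.0]]
wrist_force: [-0.1, -0.7, 0.4]
opening: 0.0618
```

```bash
python3 rel.py
python3 - <<'E'
import sys;sys.argv=["",'6']
exec(open("fit.py").read())
print(s["eef_pos"].round(4),s["eef_rot"].round(3)[:2].tolist())
a=ortho(t,.01,.30,.62,.0,.5,1000)
cv2.imwrite("pics/c7.png",cv2.convertScaleAbs(a,alpha=1.3,beta=20))
E
```

```text
t 16.3 block-frame tcp [-0.1045  0.4721] z 0.0893 toolx yaw rel pi -0.6971 F [-0.1 -0.7  0.4] open 0.0618 q [ 0.26  0.15  1.98 -0.    1.01 -0.6 ]
t 16.3 q [ 0.26  0.15  1.98 -0.    1.01 -0.6 ]
[0.4101 0.2325 0.0893] [[-0.758, 0.653, -0.001], [0.653, 0.758, -0.001]]
```

View pics/c7.png

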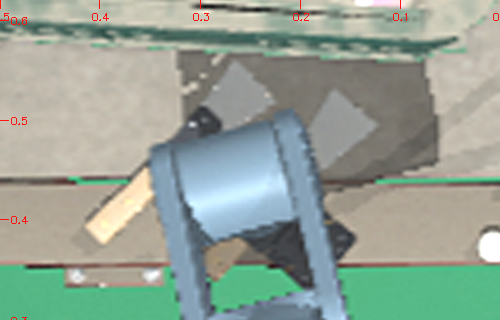

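Call:
carry_out(deltas=[[[0.008, 0, 0.025], 0], [[0, 0, 0.025], 0], [[0, 0, 0.02], 0], [[0, 0, 0.01], 0], [[0, 0, 0.0045], 0]])

```text
time_s: 16.9
eef_pos: [0.4042, 0.239, 0.0062]
eef_rot: [[-0.761, 0.649, -0.0], [0.649, 0.761, -0.0], [0.0, -0.0, -1.0]]
wrist_force: [0.3, 0.0, -0.7]
opening: 0.0616
```

Call:
carry_out(deltas=[[[0, 0, 0], 0], [[0, 0, 0], 0]])

```text
time_s: 17.1
eef_pos: [0.4047, 0.2397, 0.0072]
eef_rot: [[-0.762, 0.648, 0.002], [0.648, 0.762, 0.0], [-0.001, 0.001, -1.0]]
wrist_force: [-0.4, 0.3, 0.3]
opening: 0.0618
```

Call:
carry_out(deltas=[[[0, 0, 0], 0], [[0, 0, 0], 0], [[0, 0, 0], 0], [[0, 0, 0], 0], [[0, 0, 0], 0]], jaw=0)

```text
time_s: 17.6
eef_pos: [0.4041, 0.2399, 0.0065]
eef_rot: [[-0.762, 0.648, 0.001], [0.648, 0.762, 0.0], [-0.0, 0.001, -1.0]]
wrist_force: [0.9, 0.4, 1.7]
opening: 0.0275
```

Call:
carry_out(deltas=[[[0, 0, 0], 0], [[0, 0, 0], 0], [[0, 0, 0], 0]])

```text
time_s: 17.9
eef_pos: [0.4041, 0.2398, 0.0065]
eef_rot: [[-0.762, 0.648, 0.001], [0.648, 0.762, 0.0], [-0.0, 0.001, -1.0]]
wrist_force: [0.7, 1.4, 4.7]
opening: 0.0282
```

Call:
carry_out(deltas=[[[0, 0, -0.02], 0], [[0, 0, -0.04], 0], [[0, 0, -0.03], 0], [[-0.011, -0.017, 0], 0], [[-0.0216, -0.0342, 0], 0]])

```text
time_s: 18.4
eef_pos: [0.3961, 0.1801, 0.0972]
eef_rot: [[-0.764, 0.645, 0.002], [0.645, 0.764, 0.001], [-0.002, 0.002, -1.0]]
wrist_force: [0.8, -0.4, -1.4]
opening: 0.028
```

Call:
carry_out(deltas=[[[-0.0216, -0.0342, 0], 0], [[-0.0216, -0.0342, 0], 0], [[-0.0216, -0.0342, 0], 0], [[-0.0216, -0.0342, 0], 0], [[-0.0216, -0.0342, 0], 0]])

```text
time_s: 18.9
eef_pos: [0.3656, -0.0219, 0.0958]
eef_rot: [[-0.762, 0.648, -0.001], [0.648, 0.762, 0.0], [0.001, -0.001, -1.0]]
wrist_force: [0.4, 0.5, -1.6]
opening: 0.0279
```

Call:
carry_out(deltas=[[[-0.0216, -0.0342, 0], 0], [[-0.0216, -0.0342, 0], 0], [[-0.0216, -0.0342, 0], 0], [[-0.0216, -0.0342, 0], 0], [[-0.011, -0.017, 0], 0]])

```text
time_s: 19.4
eef_pos: [0.3405, -0.2036, 0.0961]
eef_rot: [[-0.76, 0.65, -0.001], [0.65, 0.76, -0.0], [0.0, -0.001, -1.0]]
wrist_force: [0.6, -0.3, -1.9]
opening: 0.0282
```

Call:
carry_out(deltas=[[[0, 0, 0], -0.11], [[0, 0, 0], -0.145], [[0, 0, 0], -0.145], [[0, 0, 0], -0.145], [[0, 0, 0], -0.145]])

```text
time_s: 19.9
eef_pos: [0.3407, -0.2004, 0.0955]
eef_rot: [[-1.0, 0.009, -0.002], [0.009, 1.0, 0.001], [0.002, 0.001, -1.0]]
wrist_force: [-0.0, -0.1, -1.4]
opening: 0.0279
```

Call:
carry_out(deltas=[[[0, 0, 0], 0], [[0, 0, 0], 0]])

```text
time_s: 20.1
eef_pos: [0.341, -0.2006, 0.0958]
eef_rot: [[-1.0, 0.019, -0.001], [0.019, 1.0, 0.001], [0.001, 0.001, -1.0]]
wrist_force: [0.2, 0.2, -1.9]
opening: 0.0281
```

```bash
python3 rel.py
```

```text
t 20.1 block-frame tcp [-0.1675  0.0381] z 0.0958 toolx yaw rel pi -0.0047 F [ 0.2  0.2 -1.9] open 0.0281 q [-0.83 -0.03  2.16 -0.    1.02 -2.39]
```

Call:
carry_out(deltas=[[[0, -0.0005, 0.03], -0.005], [[0, 0, 0.03], 0], [[0, 0, 0.015], 0], [[0, 0, 0.006], 0], [[0, 0, 0], 0]])

```text
time_s: 20.6
eef_pos: [0.3409, -0.2009, 0.0146]
eef_rot: [[-1.0, 0.012, -0.001], [0.012, 1.0, 0.002], [0.001, 0.002, -1.0]]
wrist_force: [-0.8, 0.3, -1.4]
opening: 0.0278
```

```bash
python3 rel.py;  python3 - <<'E'
import sys;sys.argv=["",'7']
exec(open("fit.py").read())
a=ortho(load("scene7.npz"),.012,.31,.6,-.41,-.06,1500)
cv2.imwrite("pics/c8.png",a)
E
```

```text
t 20.6 block-frame tcp [-0.1676  0.0377] z 0.0146 toolx yaw rel pi 0.0023 F [-0.8  0.3 -1.4] open 0.0278 q [-0.83  0.16  2.18  0.    0.8  -2.39]
t 20.6 q [-0.83  0.16  2.18  0.    0.8  -2.39]
```

View pics/c8.png

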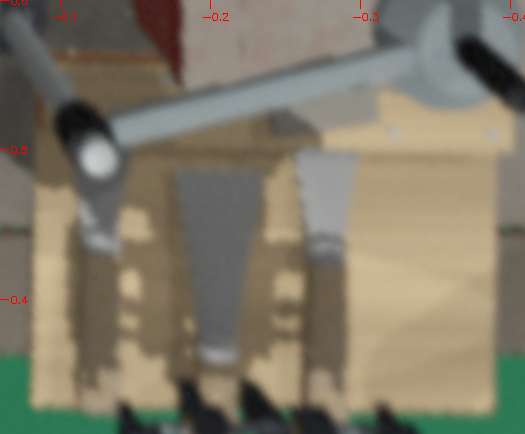

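Run:
```python
from blk import *
t=load("scene7.npz");s=2000
def edges(z,segs):
    im=ortho(t,z,.28,.62,-.45,-.03,s).mean(2)
    for k,a,b in segs:
        v,c,n=sub(im,.62,-.03,s,a,b,half=.007); v=v*np.sign(v[0]);print(k,"y at x=.47:",(c[1]+v[1]/v[0]*(.47-c[0])).round(4),"at .40",(c[1]+v[1]/v[0]*(.40-c[0])).round(4),n)
edges(.0105,[("heldL",(.40,-.187),(.48,-.178)),("heldR",(.40,-.217),(.48,-.236))])
edges(.009,[("storL",(.45,-.261),(.49,-.257)),("storR",(.45,-.290),(.49,-.296))])
edges(.021,[("storhL",(.36,-.263),(.42,-.263)),("storhR",(.36,-.29),(.42,-.29)),("ChL",(.36,-.112),(.42,-.112)),("ChR",(.36,-.14),(.42,-.14))])
edges(.005,[("plL",(.34,-.084),(.43,-.085)),("plR",(.34,-.395),(.48,-.396))])
a=ortho(t,.0105,.44,.52,-.25,-.06,4000);cv2.imwrite("pics/c9.png",cv2.convertScaleAbs(a,alpha=1.8))
```

```text
heldL y at x=.47: -0.1808 at .40 -0.1787 29
heldR y at x=.47: -0.2416 at .40 -0.22 25
storL y at x=.47: -0.2625 at .40 -0.2739 58
storR y at x=.47: -0.2977 at .40 -0.2915 44
storhL y at x=.47: -0.2607 at .40 -0.2579 45
storhR y at x=.47: -0.2862 at .40 -0.2873 58
ChL y at x=.47: -0.1053 at .40 -0.1052 42
ChR y at x=.47: -0.1387 at .40 -0.1364 42
plL y at x=.47: -0.0856 at .40 -0.0842 60
plR y at x=.47: -0.3944 at .40 -0.3935 60
```

View pics/c9.png

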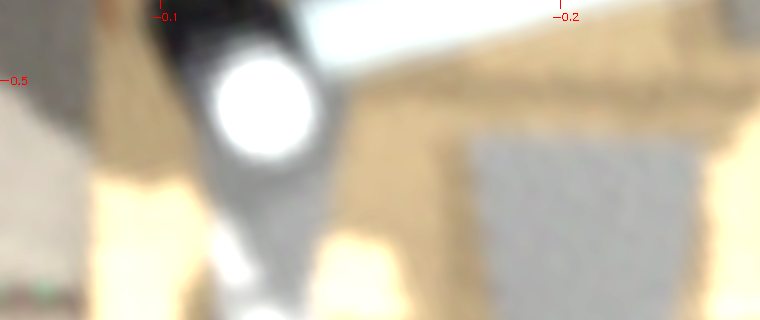

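Run:
```python
from blk import *
for nm in("scene7","top7"):
    c=load(nm+".npz");P=cloud(c).reshape(-1,3);I=c["image"].reshape(-1,3).astype(int)
    ok=~np.isnan(P).any(1);P,I=P[ok],I[ok]
    g=(I.max(1)-I.min(1)<25)
    m0=(P[:,2]<.04)&(P[:,2]>-.02)&(P[:,0]>.37)&(P[:,0]<.5)&(P[:,1]<-.17)&(P[:,1]>-.245)
    for lo,hi in((.37,.40),(.40,.43),(.43,.46),(.46,.488)):
        m=m0&(P[:,0]>lo)&(P[:,0]<hi)
        b=P[m&g];w=P[m&~g]
        if len(b)>5: print(nm,lo,"blade z",np.median(b[:,2]).round(4),"y mean/min/max",b[:,1].mean().round(4),np.percentile(b[:,1],[3,97]).round(4),len(b),"board z",np.median(w[:,2]).round(4) if len(w) else None)
    m=(np.abs(P[:,0]-.47)<.02)&(np.abs(P[:,1]+.34)<.03)&(P[:,2]<.05);print(nm,"plate z",np.median(P[m,2]).round(4))
c=load("top7.npz");a=ortho(c,.0105,.40,.55,-.31,-.08,3000);cv2.imwrite("pics/c10.png",cv2.convertScaleAbs(a,alpha=1.5))
```

```text
scene7 0.37 blade z 0.0178 y mean/min/max -0.2027 [-0.2212 -0.1897] 81 board z 0.0041
scene7 0.4 blade z 0.0152 y mean/min/max -0.2038 [-0.2247 -0.1864] 97 board z 0.0051
scene7 0.43 blade z 0.0128 y mean/min/max -0.2056 [-0.2328 -0.1835] 123 board z 0.0045
scene7 0.46 blade z 0.0112 y mean/min/max -0.2055 [-0.2328 -0.1799] 137 board z 0.0048
scene7 plate z 0.0053
top7 0.4 blade z 0.0144 y mean/min/max -0.2017 [-0.2204 -0.1871] 53 board z 0.005
top7 0.43 blade z 0.0118 y mean/min/max -0.2041 [-0.2276 -0.1826] 89 board z 0.007
top7 0.46 blade z 0.0103 y mean/min/max -0.2072 [-0.2336 -0.1804] 94 board z 0.0041
top7 plate z 0.0049
```

View pics/c10.png

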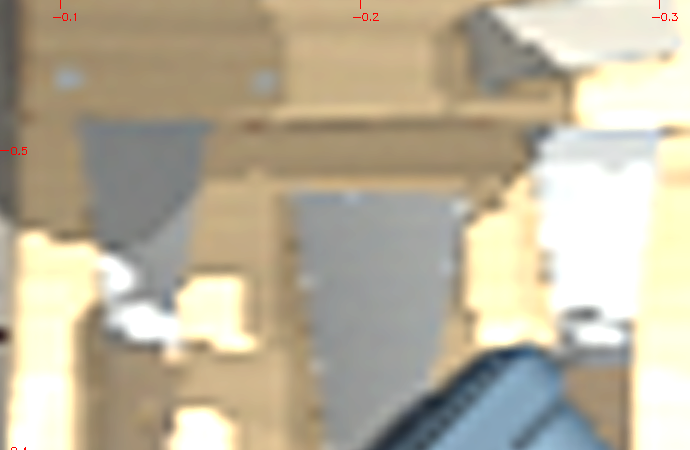

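Call:
carry_out(deltas=[[[0, 0.001, 0], 0.003], [[-0.01, 0, 0], 0], [[-0.01, 0, 0], 0], [[-0.01, 0, 0], 0], [[0, 0, 0], 0]])

```text
time_s: 21.2
eef_pos: [0.3732, -0.2012, 0.0156]
eef_rot: [[-1.0, 0.011, 0.001], [0.011, 1.0, -0.001], [-0.001, -0.001, -1.0]]
wrist_force: [-0.1, 0.4, -1.3]
opening: 0.0278
```

```bash
python3 rel.py
```

```text
t 21.2 block-frame tcp [-0.1354  0.0379] z 0.0156 toolx yaw rel pi 0.0025 F [-0.1  0.4 -1.3] open 0.0278 q [-0.78  0.21  2.12  0.    0.81 -2.34]
```

Call:
carry_out(deltas=[[[-0.008, 0.0005, 0.001], 0], [[-0.008, 0, 0.001], 0.002], [[-0.008, 0, 0], 0], [[0, 0, 0], 0]])

```text
time_s: 21.6
eef_pos: [0.3966, -0.201, 0.0133]
eef_rot: [[-1.0, 0.014, 0.001], [0.014, 1.0, -0.001], [-0.001, -0.0, -1.0]]
wrist_force: [0.9, 0.2, -1.4]
opening: 0.0277
```

Call:
carry_out(deltas=[[[-0.003, 0, 0], 0], [[-0.002, 0, 0], 0], [[0, 0, 0], 0]])

```text
time_s: 21.9
eef_pos: [0.4005, -0.2008, 0.0133]
eef_rot: [[-1.0, 0.015, 0.0], [0.015, 1.0, -0.0], [-0.0, -0.0, -1.0]]
wrist_force: [1.6, -0.1, -0.7]
opening: 0.028
```

```bash
python3 rel.py
```

```text
t 21.9 block-frame tcp [-0.108   0.0387] z 0.0133 toolx yaw rel pi -0.0008 F [ 1.6 -0.1 -0.7] open 0.028 q [-0.73  0.26  2.06 -0.    0.82 -2.29]
```

Call:
carry_out(deltas=[[[-0.003, 0, 0], 0], [[-0.002, 0, 0], 0], [[0, 0, 0], 0]])

```text
time_s: 22.2
eef_pos: [0.4057, -0.2009, 0.0133]
eef_rot: [[-1.0, 0.015, 0.0], [0.015, 1.0, -0.0], [-0.0, -0.0, -1.0]]
wrist_force: [-0.2, -0.3, -1.5]
opening: 0.0276
```

Call:
carry_out(deltas=[[[-0.001, 0, 0.001], 0], [[-0.0015, 0, 0], 0], [[0, 0, 0], 0]])

```text
time_s: 22.5
eef_pos: [0.4073, -0.2006, 0.0119]
eef_rot: [[-1.0, 0.015, -0.002], [0.015, 1.0, 0.001], [0.002, 0.001, -1.0]]
wrist_force: [-3.7, -0.9, -1.3]
opening: 0.028
```

Call:
carry_out(deltas=[[[-0.0015, 0, 0], 0], [[0, 0, 0], 0], [[0, 0, 0], 0]])

```text
time_s: 22.8
eef_pos: [0.4075, -0.2003, 0.0116]
eef_rot: [[-1.0, 0.014, -0.004], [0.014, 1.0, 0.002], [0.004, 0.002, -1.0]]
wrist_force: [-8.9, -1.9, 1.8]
opening: 0.0277
```

Call:
carry_out(deltas=[[[0, 0, 0], 0], [[0, 0, 0], 0], [[0, 0, 0], 0], [[0, 0, 0], 0], [[0, 0, 0], 0]], jaw=0.7)

```text
time_s: 23.3
eef_pos: [0.4097, -0.201, 0.0123]
eef_rot: [[-1.0, 0.015, 0.0], [0.015, 1.0, -0.0], [-0.0, -0.0, -1.0]]
wrist_force: [0.6, 0.1, 0.2]
opening: 0.0613
```

Call:
carry_out(deltas=[[[0, 0, -0.02], 0], [[0, 0, -0.05], 0], [[0, 0, -0.05], 0], [[0, 0, -0.03], 0], [[-0.002, 0.045, 0], 0]])

```text
time_s: 23.8
eef_pos: [0.4157, -0.1611, 0.168]
eef_rot: [[-1.0, 0.019, 0.01], [0.019, 1.0, -0.008], [-0.01, -0.008, -1.0]]
wrist_force: [1.8, 0.4, 0.1]
opening: 0.0616
```

Call:
carry_out(deltas=[[[-0.002, 0.045, 0], 0], [[-0.002, 0.045, 0], 0], [[-0.002, 0.045, 0], 0], [[-0.002, 0.045, 0], 0], [[-0.002, 0.045, 0], 0]])

```text
time_s: 24.3
eef_pos: [0.4253, 0.0708, 0.1625]
eef_rot: [[-1.0, 0.015, 0.001], [0.015, 1.0, -0.0], [-0.001, -0.0, -1.0]]
wrist_force: [1.6, -0.1, 0.3]
opening: 0.0623
```

Call:
carry_out(deltas=[[[-0.002, 0.045, 0], 0], [[-0.002, 0.045, 0], 0], [[0, 0, 0], 0]])

```text
time_s: 24.6
eef_pos: [0.4302, 0.1635, 0.1624]
eef_rot: [[-1.0, 0.009, 0.001], [0.009, 1.0, 0.002], [-0.001, 0.002, -1.0]]
wrist_force: [0.2, -0.4, -0.9]
opening: 0.0618
```

```bash
python3 rel.py
python3 - <<'E'
import sys;sys.argv=["",'8']
exec(open("fit.py").read())
print(s["eef_pos"].round(4))
a=ortho(t,.01,.30,.62,-.41,.5,850)
cv2.imwrite("pics/c11.png",cv2.convertScaleAbs(a,alpha=1.2,beta=10))
E
```

```text
t 24.6 block-frame tcp [-0.0834  0.4033] z 0.1624 toolx yaw rel pi 0.0053 F [ 0.2 -0.4 -0.9] open 0.0618 q [ 0.1   0.01  1.96  0.    1.17 -1.46]
t 24.6 q [ 0.1   0.01  1.96  0.    1.17 -1.46]
[0.4302 0.1635 0.1624]
```

View pics/c11.png

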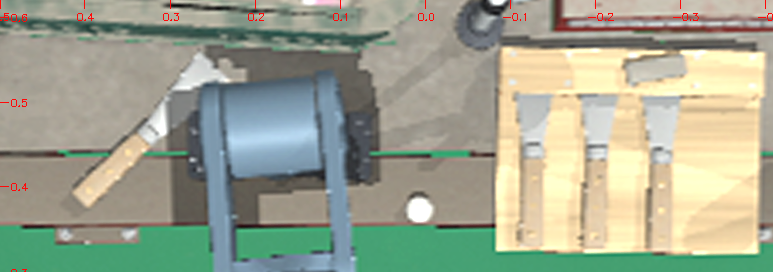

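Call:
carry_out(deltas=[[[0, 0.0385, 0], 0], [[0, 0.0385, 0], 0], [[0, 0.0385, 0], 0], [[0, 0.0385, 0], 0], [[0, 0.0385, 0], 0]])

```text
time_s: 25.2
eef_pos: [0.4345, 0.351, 0.1622]
eef_rot: [[-1.0, 0.017, 0.0], [0.017, 1.0, -0.0], [-0.0, -0.0, -1.0]]
wrist_force: [0.3, -0.7, -0.4]
opening: 0.0612
```

Call:
carry_out(deltas=[[[0, 0, 0], 0.15], [[0, 0, 0], 0.15], [[0, 0, 0], 0.15], [[0, 0, 0.02], 0.15], [[0, 0, 0.03], 0.15]])

```text
time_s: 25.7
eef_pos: [0.4362, 0.3503, 0.1136]
eef_rot: [[-0.716, 0.699, 0.004], [0.699, 0.716, 0.002], [-0.002, 0.004, -1.0]]
wrist_force: [0.4, -0.3, 0.2]
opening: 0.0615
```

Call:
carry_out(deltas=[[[0, 0, 0.02], 0.01], [[0, 0, 0], 0], [[0, 0, 0], 0]])

```text
time_s: 26.0
eef_pos: [0.4343, 0.3501, 0.0924]
eef_rot: [[-0.714, 0.7, -0.0], [0.7, 0.714, -0.0], [0.0, -0.001, -1.0]]
wrist_force: [0.8, 0.0, 0.1]
opening: 0.0617
```

Call:
carry_out(deltas=[[[0, 0.003, 0.025], 0], [[0, 0, 0.025], 0], [[0, 0, 0.02], 0], [[0, 0, 0.01], 0], [[0, 0, 0.005], 0]])

```text
time_s: 26.5
eef_pos: [0.4364, 0.3533, 0.0076]
eef_rot: [[-0.714, 0.7, 0.001], [0.7, 0.714, 0.0], [-0.0, 0.001, -1.0]]
wrist_force: [0.4, 0.2, 0.8]
opening: 0.0617
```

Call:
carry_out(deltas=[[[0, 0, 0], 0], [[0, 0, 0.0015], 0], [[0, 0, 0], 0]])

```text
time_s: 26.8
eef_pos: [0.4363, 0.3538, 0.0066]
eef_rot: [[-0.715, 0.699, 0.001], [0.699, 0.715, 0.001], [-0.001, 0.002, -1.0]]
wrist_force: [-0.6, 0.7, -0.1]
opening: 0.0616
```

Call:
carry_out(deltas=[[[0, 0, 0], 0], [[0, 0, 0], 0], [[0, 0, 0], 0], [[0, 0, 0], 0], [[0, 0, 0], 0]], jaw=0)

```text
time_s: 27.3
eef_pos: [0.4358, 0.3536, 0.0058]
eef_rot: [[-0.715, 0.7, 0.0], [0.7, 0.715, 0.0], [-0.0, 0.0, -1.0]]
wrist_force: [0.1, 1.0, 0.5]
opening: 0.028
```

Call:
carry_out(deltas=[[[0, 0, 0], 0], [[0, 0, 0], 0], [[0, 0, 0], 0]])

```text
time_s: 27.6
eef_pos: [0.4358, 0.3535, 0.0058]
eef_rot: [[-0.715, 0.7, 0.0], [0.7, 0.715, 0.0], [-0.0, 0.0, -1.0]]
wrist_force: [-0.6, 1.1, 0.8]
opening: 0.0279
```

Call:
carry_out(deltas=[[[0, 0, -0.02], 0], [[0, 0, -0.04], 0], [[0, 0, -0.04], 0], [[-0.013, -0.018, 0], 0], [[-0.026, -0.036, 0], 0]])

```text
time_s: 28.1
eef_pos: [0.4272, 0.2889, 0.1076]
eef_rot: [[-0.717, 0.697, 0.004], [0.697, 0.717, 0.002], [-0.002, 0.005, -1.0]]
wrist_force: [0.7, -0.5, -1.8]
opening: 0.0282
```

Call:
carry_out(deltas=[[[-0.026, -0.036, 0], 0], [[-0.026, -0.036, 0], 0], [[-0.026, -0.036, 0], 0], [[-0.026, -0.036, 0], 0], [[-0.026, -0.036, 0], 0]])

```text
time_s: 28.6
eef_pos: [0.3918, 0.0666, 0.1055]
eef_rot: [[-0.715, 0.699, -0.0], [0.699, 0.715, -0.0], [0.0, -0.0, -1.0]]
wrist_force: [1.4, -0.6, -1.3]
opening: 0.0279
```

```bash
python3 rel.py
python3 - <<'E'
from h import *
for n in("top0","scene0"):
    P=cloud(load(n+".npz")).reshape(-1,3);P=P[~np.isnan(P).any(1)]
    for z0 in(.03,.08,.13,.18,.22,.26,.30):
        for y0 in (-.44,-.48,-.52):
            m=(P[:,2]>z0)&(P[:,2]<z0+.05)&(P[:,1]<y0+.04)&(P[:,1]>y0)&(P[:,0]>.3)&(P[:,0]<.75)
            if m.sum()>4: print(n,"z",z0,"y",y0,"xmin",np.percentile(P[m,0],2).round(3),m.sum())
E
```

```text
t 28.6 block-frame tcp [-0.1205  0.3059] z 0.1055 toolx yaw rel pi -0.7602 F [ 1.4 -0.6 -1.3] open 0.0279 q [-0.13 -0.05  2.15 -0.    1.04 -0.93]
top0 z 0.03 y -0.52 xmin 0.365 264
top0 z 0.08 y -0.44 xmin 0.581 431
top0 z 0.08 y -0.48 xmin 0.585 124
top0 z 0.08 y -0.52 xmin 0.464 218
top0 z 0.13 y -0.52 xmin 0.467 425
scene0 z 0.03 y -0.44 xmin 0.732 45
scene0 z 0.03 y -0.48 xmin 0.735 17
scene0 z 0.03 y -0.52 xmin 0.377 576
scene0 z 0.08 y -0.44 xmin 0.588 702
scene0 z 0.08 y -0.48 xmin 0.589 204
scene0 z 0.08 y -0.52 xmin 0.47 586
scene0 z 0.13 y -0.52 xmin 0.469 796
```

Call:
carry_out(deltas=[[[-0.026, -0.036, 0], 0], [[-0.026, -0.036, 0], 0], [[-0.026, -0.036, 0], 0], [[-0.026, -0.036, 0], 0], [[-0.026, -0.036, 0], 0]])

```text
time_s: 29.1
eef_pos: [0.3588, -0.1531, 0.1057]
eef_rot: [[-0.714, 0.7, 0.0], [0.7, 0.714, -0.0], [-0.0, 0.0, -1.0]]
wrist_force: [1.2, 0.5, -1.6]
opening: 0.0281
```

Call:
carry_out(deltas=[[[-0.026, -0.036, 0], 0], [[-0.026, -0.036, 0], 0], [[-0.026, -0.036, 0], 0], [[-0.02, -0.028, 0], 0], [[0, 0, 0], 0]])

```text
time_s: 29.6
eef_pos: [0.3339, -0.3215, 0.1061]
eef_rot: [[-0.712, 0.702, 0.001], [0.702, 0.712, -0.002], [-0.002, -0.001, -1.0]]
wrist_force: [1.0, 0.8, -1.5]
opening: 0.0279
```

Call:
carry_out(deltas=[[[0, 0, 0], -0.13], [[0, 0, 0], -0.145], [[0, 0, 0], -0.145], [[0, 0, 0], -0.145], [[0, 0, 0], -0.145]])

```text
time_s: 30.1
eef_pos: [0.3344, -0.3159, 0.1052]
eef_rot: [[-0.998, 0.058, -0.001], [0.058, 0.998, 0.001], [0.001, 0.001, -1.0]]
wrist_force: [0.2, 0.4, -1.6]
opening: 0.0278
```

Call:
carry_out(deltas=[[[0, 0, 0], -0.05], [[0, 0, 0], 0], [[0, 0, 0], 0]])

```text
time_s: 30.4
eef_pos: [0.3346, -0.3164, 0.1055]
eef_rot: [[-1.0, 0.016, -0.0], [0.016, 1.0, 0.001], [0.0, 0.001, -1.0]]
wrist_force: [0.2, -0.1, -1.1]
opening: 0.0281
```

```bash
python3 rel.py
```

```text
t 30.4 block-frame tcp [-0.1724 -0.0778] z 0.1055 toolx yaw rel pi -0.0019 F [ 0.2 -0.1 -1.1] open 0.0281 q [-1.02  0.1   2.    0.    1.05 -2.57]
```

Call:
carry_out(deltas=[[[0, -0.0345, 0], -0.002], [[0, 0, 0.03], 0], [[0, 0, 0.03], 0], [[0, 0, 0.02], 0], [[0, 0, 0.011], 0]])

```text
time_s: 30.9
eef_pos: [0.3334, -0.3503, 0.0128]
eef_rot: [[-1.0, 0.014, -0.002], [0.014, 1.0, 0.003], [0.002, 0.003, -1.0]]
wrist_force: [0.7, -0.1, -2.0]
opening: 0.0282
```

Call:
carry_out(deltas=[[[0, 0, 0], 0], [[0, 0, 0], 0]])

```text
time_s: 31.1
eef_pos: [0.3344, -0.3521, 0.0153]
eef_rot: [[-1.0, 0.013, 0.0], [0.013, 1.0, -0.001], [-0.0, -0.001, -1.0]]
wrist_force: [0.3, -0.7, -2.2]
opening: 0.0279
```

```bash
python3 rel.py;  python3 - <<'E'
import sys;sys.argv=["",'9']
exec(open("fit.py").read())
a=ortho(t,.0105,.42,.56,-.42,-.08,2200);b=ortho(load("scene9.npz"),.0105,.42,.54,-.42,-.08,2200)
cv2.imwrite("pics/c12.png",np.vstack([a,b]))
E
```

```text
t 31.1 block-frame tcp [-0.172  -0.1135] z 0.0153 toolx yaw rel pi 0.001 F [ 0.3 -0.7 -2.2] open 0.0279 q [-1.06  0.32  1.96  0.    0.85 -2.61]
t 31.1 q [-1.06  0.32  1.96  0.    0.85 -2.61]
```

View pics/c12.png

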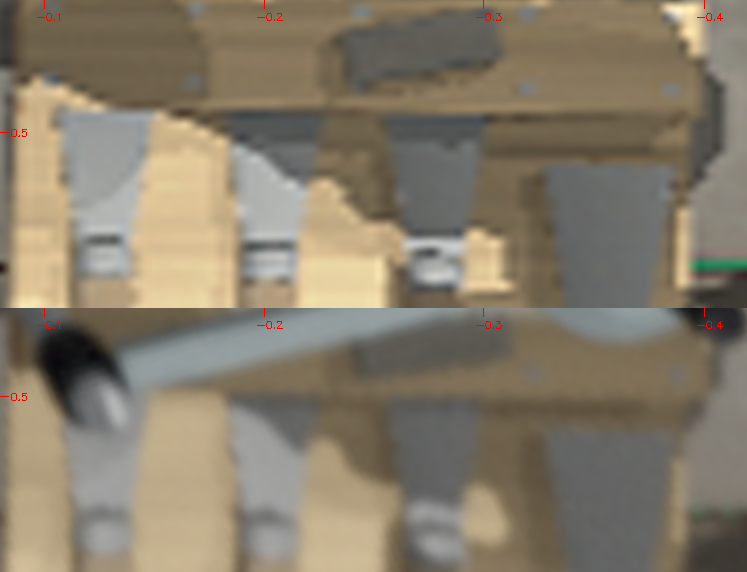

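Run:
```python
from blk import *
for nm in("top9","scene9"):
    t=load(nm+".npz");s=3000
    im=ortho(t,.0105,.36,.62,-.45,-.03,s); im=im[:,:,2].astype(float)-im[:,:,0]  # R-B: wood yellow vs grey blade
    r={}
    for k,a,b in(("heldL",(.44,-.334),(.478,-.3285)),("heldR",(.44,-.378),(.478,-.384)),("BL",(.47,-.187),(.50,-.183)),("BR",(.47,-.22),(.50,-.225)),("CL",(.47,-.112),(.50,-.108)),("CR",(.47,-.143),(.5,-.149)),("SL",(.47,-.263),(.5,-.258)),("SR",(.47,-.295),(.5,-.2995))):
        v,c,n=sub(im,.62,-.03,s,a,b,half=.006);v=v/v[0];f=lambda x:c[1]+v[1]*(x-c[0]);r[k]=(f(.445),f(.478),f(.50));print(nm,k,np.round(r[k],4),n)
    for k in("held","B","C","S"): print(nm,k,"ctr at .445,.478,.50:",((np.array(r[k+"L"])+r[k+"R"])/2).round(4))
```

```text
top9 heldL [-0.3331 -0.328  -0.3246] 60
top9 heldR [-0.3795 -0.3874 -0.3926] 38
top9 BL [-0.1892 -0.1857 -0.1834] 58
top9 BR [-0.2142 -0.2211 -0.2257] 60
top9 CL [-0.1148 -0.1099 -0.1067] 60
top9 CR [-0.1385 -0.1443 -0.1482] 60
top9 SL [-0.265  -0.2596 -0.256 ] 60
top9 SR [-0.2916 -0.2967 -0.3001] 60
top9 held ctr at .445,.478,.50: [-0.3563 -0.3577 -0.3586]
top9 B ctr at .445,.478,.50: [-0.2017 -0.2034 -0.2045]
top9 C ctr at .445,.478,.50: [-0.1266 -0.1271 -0.1274]
top9 S ctr at .445,.478,.50: [-0.2783 -0.2782 -0.278 ]
scene9 heldL [-0.3334 -0.3277 -0.3239] 60
scene9 heldR [-0.3821 -0.386  -0.3886] 60
scene9 BL [-0.1887 -0.1853 -0.183 ] 60
scene9 BR [-0.2134 -0.2208 -0.2258] 59
scene9 CL [-0.113  -0.1098 -0.1076] 56
scene9 CR [-0.1381 -0.1439 -0.1478] 60
scene9 SL [-0.2636 -0.2588 -0.2556] 60
scene9 SR [-0.2908 -0.2962 -0.2998] 60
scene9 held ctr at .445,.478,.50: [-0.3577 -0.3568 -0.3563]
scene9 B ctr at .445,.478,.50: [-0.201  -0.203  -0.2044]
scene9 C ctr at .445,.478,.50: [-0.1256 -0.1269 -0.1277]
scene9 S ctr at .445,.478,.50: [-0.2772 -0.2775 -0.2777]
```

Call:
carry_out(deltas=[[[0, 0.003, 0.001], 0], [[-0.005, 0, 0], 0], [[-0.01, 0, 0], 0], [[-0.01, 0, 0], 0], [[0, 0, 0], 0]])

```text
time_s: 31.7
eef_pos: [0.3608, -0.3496, 0.0141]
eef_rot: [[-1.0, 0.012, 0.001], [0.012, 1.0, -0.001], [-0.001, -0.001, -1.0]]
wrist_force: [0.5, -0.2, -1.2]
opening: 0.0279
```

```bash
python3 rel.py
```

```text
t 31.7 block-frame tcp [-0.1457 -0.1106] z 0.0141 toolx yaw rel pi 0.0024 F [ 0.5 -0.2 -1.2] open 0.0279 q [-1.01  0.35  1.92  0.    0.86 -2.57]
```

Call:
carry_out(deltas=[[[-0.008, 0, 0.001], 0.002], [[-0.008, 0, 0], 0], [[-0.008, 0, 0], 0], [[0, 0, 0], 0]])

```text
time_s: 32.1
eef_pos: [0.3842, -0.3497, 0.0128]
eef_rot: [[-1.0, 0.014, 0.001], [0.014, 1.0, -0.001], [-0.001, -0.001, -1.0]]
wrist_force: [-0.1, -0.5, -1.8]
opening: 0.0278
```

Call:
carry_out(deltas=[[[-0.003, 0, 0], 0], [[-0.003, 0, 0], 0], [[0, 0, 0], 0]])

```text
time_s: 32.4
eef_pos: [0.3893, -0.3496, 0.0127]
eef_rot: [[-1.0, 0.015, 0.0], [0.015, 1.0, -0.0], [-0.0, -0.0, -1.0]]
wrist_force: [1.4, -0.0, -0.9]
opening: 0.0281
```

```bash
python3 rel.py
```

```text
t 32.4 block-frame tcp [-0.1171 -0.1103] z 0.0127 toolx yaw rel pi -0.0008 F [ 1.4 -0.  -0.9] open 0.0281 q [-0.96  0.39  1.87  0.    0.88 -2.51]
```

Call:
carry_out(deltas=[[[-0.003, 0, 0], 0], [[-0.003, 0, 0], 0], [[0, 0, 0], 0]])

```text
time_s: 32.7
eef_pos: [0.3955, -0.3498, 0.0128]
eef_rot: [[-1.0, 0.015, 0.0], [0.015, 1.0, -0.0], [-0.0, -0.0, -1.0]]
wrist_force: [-0.0, 0.1, -1.3]
opening: 0.0278
```

Call:
carry_out(deltas=[[[-0.0015, 0, 0.001], 0], [[-0.0015, 0, 0], 0], [[0, 0, 0], 0]])

```text
time_s: 33.0
eef_pos: [0.3983, -0.3497, 0.0117]
eef_rot: [[-1.0, 0.015, 0.0], [0.015, 1.0, 0.0], [-0.0, 0.0, -1.0]]
wrist_force: [0.3, -0.4, -2.2]
opening: 0.028
```

Call:
carry_out(deltas=[[[-0.002, 0, 0], 0], [[-0.001, 0, 0], 0], [[0, 0, 0], 0]])

```text
time_s: 33.3
eef_pos: [0.3999, -0.3494, 0.0113]
eef_rot: [[-1.0, 0.015, -0.003], [0.015, 1.0, 0.001], [0.003, 0.001, -1.0]]
wrist_force: [-6.5, -0.7, -1.9]
opening: 0.028
```

Call:
carry_out(deltas=[[[-0.001, 0, 0], 0], [[-0.001, 0, 0], 0], [[0, 0, 0], 0]])

```text
time_s: 33.6
eef_pos: [0.4001, -0.3492, 0.011]
eef_rot: [[-1.0, 0.014, -0.006], [0.014, 1.0, 0.002], [0.006, 0.002, -1.0]]
wrist_force: [-14.2, -2.0, 2.4]
opening: 0.0279
```

Call:
carry_out(deltas=[[[0, 0, 0], 0], [[0, 0, 0], 0], [[0, 0, 0], 0], [[0, 0, 0], 0], [[0, 0, 0], 0]], jaw=0.7)

```text
time_s: 34.1
eef_pos: [0.4034, -0.3497, 0.0118]
eef_rot: [[-1.0, 0.015, 0.0], [0.015, 1.0, -0.0], [-0.0, -0.0, -1.0]]
wrist_force: [1.0, -0.3, 0.5]
opening: 0.0614
```

Call:
carry_out(deltas=[[[0, 0, -0.02], 0], [[0, 0, -0.05], 0], [[0, 0, -0.05], 0], [[0, 0, -0.05], 0], [[0, 0, -0.05], 0]])

```text
time_s: 34.6
eef_pos: [0.403, -0.3493, 0.2338]
eef_rot: [[-1.0, 0.015, 0.0], [0.015, 1.0, -0.0], [-0.0, -0.0, -1.0]]
wrist_force: [0.8, -0.0, 0.1]
opening: 0.0617
```

Call:
carry_out(deltas=[[[0, 0, -0.05], 0], [[0, 0, -0.05], 0], [[0, 0, 0], 0], [[0, 0, 0], 0]], jaw=1)

```text
time_s: 35.0
eef_pos: [0.4036, -0.35, 0.333]
eef_rot: [[-1.0, 0.015, 0.002], [0.015, 1.0, -0.003], [-0.002, -0.002, -1.0]]
wrist_force: [0.0, -0.1, 0.3]
opening: 0.0882
```

Run:
```python
import sys;sys.argv=["",'10']
exec(open("fit.py").read())
print(s["eef_pos"].round(4))
for n in("top10","scene10"):
    c=load(n+".npz");P=cloud(c).reshape(-1,3);P=P[~np.isnan(P).any(1)]
    m=(np.abs(P[:,0]-.643)<.05)&(np.abs(P[:,1]+.283)<.05)&(P[:,2]>.215)&(P[:,2]<.275);print(n,"stem",P[m].mean(0).round(4),np.percentile(P[m],[5,95],axis=0).round(3).tolist(),m.sum())
a=ortho(t,.015,.30,.70,-.45,.1,1000);b=ortho(load("scene10.npz"),.015,.30,.52,-.45,.1,1000)
cv2.imwrite("pics/c13.png",np.vstack([a,b])[:600])
```

```text
t 35.0 q [-0.94  0.02  1.59  0.    1.53 -2.49]
[ 0.4036 -0.35    0.333 ]
top10 stem [ 0.6426 -0.2795  0.2522] [[0.635, -0.289, 0.227], [0.652, -0.272, 0.267]] 41
scene10 stem [ 0.6492 -0.2781  0.2455] [[0.639, -0.288, 0.217], [0.656, -0.272, 0.264]] 115
```

View pics/c13.png

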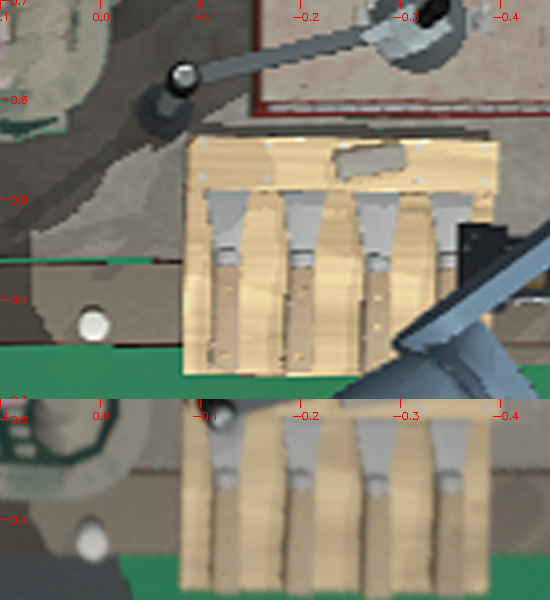

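Call:
carry_out(deltas=[[[-0.04, 0.012, 0], 0], [[-0.04, 0.012, 0], 0], [[-0.04, 0.012, 0], 0], [[-0.04, 0.012, 0], 0], [[-0.04, 0.012, 0], 0]])

```text
time_s: 35.6
eef_pos: [0.6048, -0.2915, 0.3285]
eef_rot: [[-1.0, 0.015, -0.004], [0.015, 1.0, 0.003], [0.004, 0.003, -1.0]]
wrist_force: [0.2, -0.8, -0.3]
opening: 0.0882
```

Call:
carry_out(deltas=[[[-0.04, 0.0115, 0], 0], [[0, 0, 0], 0], [[0, 0, 0], 0]])

```text
time_s: 35.9
eef_pos: [0.6439, -0.2808, 0.3279]
eef_rot: [[-1.0, 0.013, -0.005], [0.013, 1.0, 0.003], [0.005, 0.003, -1.0]]
wrist_force: [0.4, -1.2, 0.3]
opening: 0.0882
```

Call:
carry_out(deltas=[[[0, 0, 0.03], 0], [[0, 0, 0.03], 0], [[0, 0, 0.03], 0], [[0, 0, 0.016], 0], [[0, 0, 0], 0]])

```text
time_s: 36.4
eef_pos: [0.6417, -0.2815, 0.2223]
eef_rot: [[-1.0, 0.016, -0.005], [0.016, 1.0, 0.003], [0.005, 0.003, -1.0]]
wrist_force: [-0.9, -0.1, 0.1]
opening: 0.0882
```

Call:
carry_out(deltas=[[[0, 0, 0], 0], [[0, 0, 0], 0], [[0, 0, 0], 0], [[0, 0, 0], 0], [[0, 0, 0], 0]], jaw=0)

```text
time_s: 36.9
eef_pos: [0.6444, -0.2819, 0.2265]
eef_rot: [[-1.0, 0.015, 0.001], [0.015, 1.0, -0.001], [-0.001, -0.001, -1.0]]
wrist_force: [0.3, 0.4, 0.2]
opening: 0.0503
```

Call:
carry_out(deltas=[[[0, 0, 0], 0], [[0, 0, 0], 0], [[0, 0, 0], 0], [[0, 0, 0], 0], [[0, 0, 0], 0]])

```text
time_s: 37.4
eef_pos: [0.6442, -0.2831, 0.2256]
eef_rot: [[-1.0, 0.015, 0.0], [0.015, 1.0, -0.002], [-0.0, -0.002, -1.0]]
wrist_force: [2.0, -4.1, -0.9]
opening: 0.0193
```

Call:
carry_out(deltas=[[[0.0167, -0.0035, 0], 0.076], [[0.0167, -0.0035, 0], 0.076], [[0.0167, -0.0035, 0], 0.076], [[0.0167, -0.0035, 0], 0.076]])

```text
time_s: 37.8
eef_pos: [0.5761, -0.2886, 0.2257]
eef_rot: [[-0.948, 0.317, 0.001], [0.317, 0.948, -0.002], [-0.002, -0.002, -1.0]]
wrist_force: [1.7, -5.1, -1.6]
opening: 0.0187
```

Call:
carry_out(deltas=[[[0.0167, -0.0035, 0], 0.076], [[0.0167, -0.0035, 0], 0.076], [[0.0167, -0.0035, 0], 0.076], [[0.0167, -0.0035, 0], 0.076]])

```text
time_s: 38.2
eef_pos: [0.5093, -0.2732, 0.2256]
eef_rot: [[-0.81, 0.587, 0.0], [0.587, 0.81, -0.002], [-0.002, -0.002, -1.0]]
wrist_force: [0.4, -5.5, -3.1]
opening: 0.0189
```

Call:
carry_out(deltas=[[[0.0167, -0.0035, 0], 0.076], [[0.0167, -0.0035, 0], 0.076], [[0.0167, -0.0035, 0], 0.076], [[0.0167, -0.0035, 0], 0.076], [[0, 0, 0], 0]])

```text
time_s: 38.7
eef_pos: [0.4491, -0.2375, 0.2256]
eef_rot: [[-0.598, 0.801, -0.003], [0.801, 0.598, -0.001], [0.001, -0.003, -1.0]]
wrist_force: [-5.9, -5.5, -1.9]
opening: 0.0187
```

Call:
carry_out(deltas=[[[0, 0, 0], 0], [[0, 0, 0], 0]])

```text
time_s: 38.9
eef_pos: [0.45, -0.2382, 0.2256]
eef_rot: [[-0.6, 0.8, -0.003], [0.8, 0.6, -0.001], [0.001, -0.003, -1.0]]
wrist_force: [-5.3, -4.8, -0.9]
opening: 0.0192
```

Call:
carry_out(deltas=[[[0, 0, 0], 0], [[0, 0, 0], 0], [[0, 0, 0], 0], [[0, 0, 0], 0], [[0, 0, 0], 0]], jaw=1)

```text
time_s: 39.4
eef_pos: [0.4516, -0.2373, 0.2258]
eef_rot: [[-0.601, 0.8, 0.0], [0.8, 0.601, 0.0], [-0.0, 0.0, -1.0]]
wrist_force: [0.3, -0.3, 0.2]
opening: 0.0569
```

Call:
carry_out(deltas=[[[0, 0, 0], 0], [[0, 0, 0], 0], [[0, 0, 0], 0], [[0, 0, -0.03], 0], [[0, 0, -0.04], 0]])

```text
time_s: 39.9
eef_pos: [0.4503, -0.2365, 0.2943]
eef_rot: [[-0.6, 0.8, -0.004], [0.8, 0.6, 0.004], [0.005, -0.001, -1.0]]
wrist_force: [0.1, -0.3, 0.8]
opening: 0.0881
```

Call:
carry_out(deltas=[[[0, 0, -0.04], 0], [[0, 0, -0.02], 0], [[0.01, 0.04, 0], 0], [[0.01, 0.04, 0], 0], [[0.01, 0.04, 0], 0]])

```text
time_s: 40.4
eef_pos: [0.5301, -0.1406, 0.3562]
eef_rot: [[-0.599, 0.8, 0.001], [0.8, 0.599, -0.0], [-0.001, 0.0, -1.0]]
wrist_force: [0.3, -0.3, 0.1]
opening: 0.0879
```

```bash
python3 rel.py
```

```text
t 40.4 block-frame tcp [0.0207 0.1007] z 0.3562 toolx yaw rel pi -0.9141 F [ 0.3 -0.3  0.1] open 0.0879 q [-0.48  0.05  1.52  0.    1.57 -1.12]
```

Call:
carry_out(deltas=[[[0.043, 0.012, 0], 0], [[0.043, 0.012, 0], 0], [[0.043, 0.012, 0], 0], [[0.043, 0.012, 0], 0], [[0.043, 0.012, 0], 0]])

```text
time_s: 40.9
eef_pos: [0.4474, 0.068, 0.3558]
eef_rot: [[-0.6, 0.8, 0.0], [0.8, 0.6, 0.0], [-0.0, 0.0, -1.0]]
wrist_force: [1.0, -0.2, 0.8]
opening: 0.0884
```

Call:
carry_out(deltas=[[[0.043, 0.012, 0], 0], [[0, 0, 0], 0], [[0, 0, 0], 0]])

```text
time_s: 41.2
eef_pos: [0.4319, 0.1088, 0.356]
eef_rot: [[-0.603, 0.798, 0.001], [0.798, 0.603, -0.0], [-0.001, 0.0, -1.0]]
wrist_force: [0.2, -0.7, -0.5]
opening: 0.0882
```

Run:
```python
import sys;sys.argv=["",'11']
exec(open("fit.py").read())
for n in("top11","scene11"):
    c=load(n+".npz");P=cloud(c).reshape(-1,3);P=P[~np.isnan(P).any(1)]
    m=(np.abs(P[:,0]-.448)<.05)&(np.abs(P[:,1]+.24)<.05)&(P[:,2]>.215)&(P[:,2]<.275);print(n,"stem",P[m].mean(0).round(4),m.sum())
a=ortho(t,.015,.30,.70,-.45,.1,1000);b=ortho(load("scene11.npz"),.015,.30,.52,-.45,.1,1000)
w=cv2.resize(t["image"][:,:,::-1][150:300,80:480],(550,206))
cv2.imwrite("pics/c14.png",np.vstack([a[:380],w]))
```

```text
t 41.2 q [-0.02 -0.2   1.75 -0.    1.59 -0.67]
top11 stem [ 0.4492 -0.237   0.2533] 40
scene11 stem [ 0.4548 -0.2364  0.2457] 103
```

View pics/c14.png

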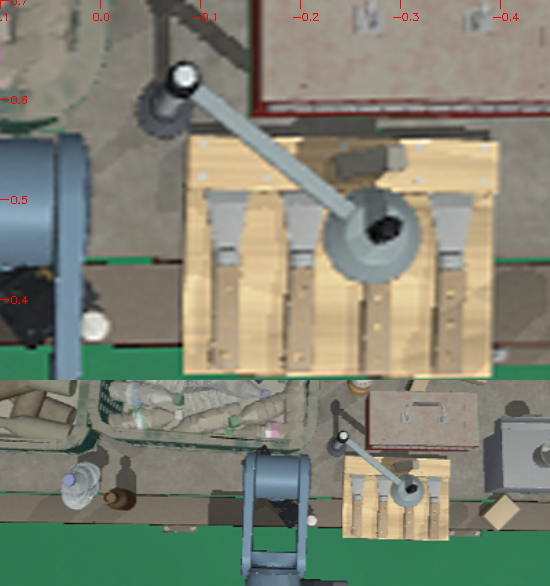

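```bash
python3 -c "
from rig import *
print(observe()['time_s'],sign_off())"
```

```text
the job is handed in; nothing more can be done
41.3 None
```

The job is done and handed in at 41.3 s; no verdict is reported.

- **Lamp back:** I gripped the stem and swung the arm until the head was over the red toolbox, with the stem at about (0.64, -0.28) m.
- **Scrapers:** All three bench scrapers are in slots 0, 1 and 3. Each was pushed until it met the back stop, with 9 to 14 N on the wrist. One was knocked aside before I reached it, so I located it again and then grasped it. The scraper already in slot 2 was not touched.
- **Lamp forward:** The stem now sits at about (0.45, -0.237) m against a target of about (0.448, -0.240) m. I then opened the gripper and moved the arm clear.

**Last checks:** With all four scrapers in view before the lamp came forward, the three inserted ones lined up with the stored one. In the last picture the lamp head covers part of the stored one, and the other three are still in place. The stone and the bottle are still standing where they belong, and the gripper is open and touching nothing.

**Disagreements:**
- Camera and arm readings differed by 1 to 4 mm sideways while lining up the blades for slots 1 and 3. I corrected by 1 to 3 mm, and all blades went in without side contact.
- The two cameras' stem readings differ by about 5 mm in x (0.449 and 0.455 m), which is within the noise of that measurement.

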